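# Roll a cover plate down in its bonding nest

### The arm

A 7-joint arm with a two-finger parallel gripper is mounted at the origin on the work surface. World frame = base frame: x ahead of the robot, y to its left, z up, the work surface at z = 0. Lengths are in mm, angles in rad, forces in N, time in s.
With the tool pointing down it reaches from about 400 to 875 mm from the base axis. Payload 4.4 kg.
Tool frame: the origin (TCP) lies at the very end of the fingers, on their centre line; the grasp point (between the pads) lies 19 mm behind it (ctrl.pinch_z is the z of the grasp point in the tool frame, in mm); z points along the fingers, x is the direction in which the jaws open and shut, and the axes are right-handed (so a half turn about z gives the same grasp; the last joint's range is limited). The gripper opens to 85 mm and grips with 20 to 120 N. Pads are 22 mm wide; open, the fingers measure 114 mm over their backs; the gripper's body (76 mm by 85 mm) begins 54 mm behind the grasp point. The pads swing forward as they close: fully open they stand 13 mm farther back than shut.
Start: joints at [1.088, 0.628, 0.038, 1.517, -0.027, 0.996, -0.02], TCP at [263.172, -594.355, 231.313] pointing down, gripper open.
Joint ranges: [-3.06, 3.06], [-0.37, 2.12], [-1.25, 1.32], [0.18, 2.47], [-1.1, 4.24], [0.23, 1.98], [-2.94, 2.94]. Speed limits (rad/s): [2.57, 2.57, 3.14, 3.14, 3.14, 3.14, 3.14].

### API

Orientations are given as [roll, pitch, yaw] about the fixed x, y, z axes, in that order (R = Rz(yaw) Ry(pitch) Rx(roll)).
In Python, from cell import sensors, get_image, order, ctrl gives the robot as it stands.
- The arm moves only by the tool arm_command, never from a script. Its argument "rows" is a list that holds one entry, the list of rows, each a list of 6 numbers: the shift along the tool's x, y, z in mm, then the turn, a rotation vector about the tool's x, y, z in degrees. A call has 1 to 20 rows; each row is the pose to reach, as a shift and turn from the pose commanded when the call began, along the tool's axes at that moment; what a row does not reach only later rows make up. A row lasts 1/12 s, in which the tool goes at most 41.7 mm and 7.16 degrees, less where a joint would pass 70% of its speed; a pose out of reach is approached as far as the arm can. A call with a gripper value outside its range is refused whole. "claw" is the opening, from -1 (shut) to 1 (fully open), set as the call begins (left out, the last holds). The fingers move at their own pace and stop on an object; the grip force is fixed at half the most. Time passes only in rows, so rows that repeat a pose let the fingers close. It gives the time, the measured TCP pose, the force and the opening at its end, in the units of the state.
- sensors.read_state(): the state, without advancing time (a new reading comes with each control period).
- get_image(name): name is "side" or "top" or "wrist"; returns a dict with "pixels" (400x640x3 uint8, red, green, blue), "z_map" (400x640 float32, mm along the optical axis (not along the pixel's ray), 0 where there is no reading), "K" (3x3 intrinsics, pixels), "pose" (4x4, takes a point from camera to world coordinates). Camera axes: x right, y up, looking along -z (the intrinsics and any distortion apply to the point x, -y, -z); pixel columns grow to the right and rows downward; lengths in mm; the calibration is good to about 2 mm. The wrist camera is an equidistant fisheye: a pixel r from the principal point sees the ray r / f radians off the axis. A picture is of the moment at which its call begins.
- order.finish_job(): hands the job in, once; it reports no verdict.
The state is a dict: "clock": time; "qpos": joint angles; "qd": joint speeds; "tau": joint torques, N m; "eef_pos": TCP position; "tool_rot": TCP orientation; "force": force on the tool from outside, world axes, zero at the start; "torque": the same for the moment, N m; "width": finger opening in mm.
Only numpy, scipy, OpenCV 4.12 (cv2) and the standard library are available. Lean on these libraries where they do the work, as an engineer would, in place of code of your own. Each camera call takes 0.05 s, during which the arm holds its last target.

### The job

Set the notched cover plate flat into the bonding nest, lowering it in rather than dropping it, its notch on the nest's key. Then take the roller from its stand and roll the plate down from the notched end to the plain end with steady downward pressure, the handle sunk about half-way on its spring and never to its stop, and hang the roller back upright on its stand. Leave the spare plate, bottle, sample box and jar where they are.

Things in the scene. Friction and masses are not known exactly. Their poses are not given: they have to be found in the camera images.
- plate_center (a point): centre (half-way up) of the loose cover plate, a flat grey plastic slab 120 mm long (x) x 50 mm wide (y) x 10 mm thick (z), with a rectangular notch 24 mm (x) x 16 mm (y) cut out of its +x +y corner: its +x end is the notched end, its -x end the plain end. Starts flat on the bench; about 75 g
- plate_notch (a point): centre of the plate's notch, at the plate's underside: 48 mm along +x and 17 mm along +y from the plate's centre
- nest_seat (a point): centre of the nest's cavity floor, 12 mm above the bench. The cavity has the plate's outline with 2.5 mm clearance all round, rail edges bevelled; the plate's axes go parallel to this frame's. The seated plate stands 5 mm proud of the rails, its top 22 mm above the bench. The long sides are open over the middle 65 mm for the fingers, where the base lies 7 mm below the floor
- nest_notch (a point): centre of the nest's notch corner at floor height: 48 mm along +x and 17 mm along +y from the seat; a 24 x 16 mm steel key stands in that corner of the cavity
- roller_handle (a point): centre of the roller's upright black handle block, 28 mm (x) x 40 mm (y) x 60 mm tall (z). It rolls along its x (wheel axle along y); either way round is the same. With the spring extended the wheel's lowest point is 99 mm below this point and the axle 81 mm below
- wheel_axle (a point): centre of the roller's wheel (turns with the wheel)
- roller_spring (a joint): how far the roller's handle has sunk on its spring towards the wheel, m: 0 extended to 0.012 at the stop; the wheel presses with 3.2 N at 0 rising to 12.8 N at 0.012 (800 N/m)
- roller_wheel (a joint): turn of the roller's wheel on its axle, rad, free to turn endlessly
- stand_rest (a point): where the centre of the roller's handle is when parked, 113 mm above the bench, on the stand's middle; the roller's axes are parallel to this frame's (either way round). The roller starts parked here
- roller: the hand roller as a whole, about 370 g: handle; under it a bridge 40 (x) x 92 (y) x 10 mm (30 to 40 mm below the handle's centre); below that a sprung fork 54 mm wide with a rubber wheel 36 mm in diameter, 44 mm wide. Origin at the wheel's lowest point with the spring extended, z up along the handle
- plate: the cover plate as a whole; origin at the centre of its underside
- nest: fixed nest: aluminium base 160 (x) x 110 (y) x 5 mm, floor pad 122 x 34 mm up to 12 mm, and dark steel rails 12 mm wide, tops 17 mm above the bench, round the cavity; origin under its middle
- stand: fixed dark steel stand: base 76 (x) x 104 (y) x 8 mm and two upright walls 64 mm long along x, 8 mm thick, 68 mm apart inside, tops 73 mm above the bench. The roller's bridge rests across both wall tops, fork and wheel hanging between them; origin under its middle
- spare: spare plate, bystander: plain grey slab 90 (x) x 60 (y) x 10 mm with no notch, loose; origin at the centre of its underside
- bottle: white plastic bottle, bystander, 68 mm diameter, 150 mm tall, loose; origin at the centre of its underside
- samplebox: flat black and grey sample box, bystander, 110 x 75 x 28 mm, loose; origin at the centre of its underside
- jar: low jar with a paper label, bystander, 60 mm diameter, 75 mm tall, loose; origin at the centre of its underside
Not all that is in view belongs to the job. What is shaped like the plate but purple is not meant.

How it is judged (in metres and radians):
On the way, in this order (a step that is already met when the one before it is completed fails the run):
1. the plate is lowered into the nest while held, not dropped (contact force between the fingers and plate above 1 N and horizontal distance between plate_center and nest_seat below 0.01 m and horizontal distance between plate_notch and nest_notch below 0.014 m and z of plate_center in the frame of nest_seat below 0.018 m), for 0.02 s.
2. the plate lies flat in the nest, notch on the key, let go (horizontal distance between plate_center and nest_seat below 0.005 m and horizontal distance between plate_notch and nest_notch below 0.007 m and z of plate_center in the frame of nest_seat between 0.003 and 0.007 m and angle between plate_center's own z axis and vertical below 0.03 rad and contact force between the fingers and plate below 0.1 N), for 0.2 s.
3. the roller presses on the notched end of the plate (axle within 8 to 32 mm of that end), handle part-way down on its spring (1.5 to 10.8 mm) (x of wheel_axle in the frame of plate_center between 0.028 and 0.052 m and y of wheel_axle in the frame of plate_center between -0.012 and 0.012 m and angle between the x axis of roller_handle and the x axis of plate_center, either way round below 0.25 rad and contact force between roller and plate above 3 N and value of joint roller_spring between 0.0015 and 0.0108 m), for 0.05 s.
4. the wheel turns, pressed on the plate, 15 mm towards the notched end from the plate's middle (7 mm either way) (x of wheel_axle in the frame of plate_center between 0.008 and 0.022 m and y of wheel_axle in the frame of plate_center between -0.012 and 0.012 m and angle between the x axis of roller_handle and the x axis of plate_center, either way round below 0.25 rad and contact force between roller and plate above 3 N and value of joint roller_spring between 0.0015 and 0.0108 m and (velocity of joint roller_wheel above 0.15 rad/s or velocity of joint roller_wheel below -0.15 rad/s)), for 0.02 s.
5. the wheel turns, pressed on the plate, at the plate's middle (7 mm either way) (x of wheel_axle in the frame of plate_center between -0.009 and 0.005 m and y of wheel_axle in the frame of plate_center between -0.012 and 0.012 m and angle between the x axis of roller_handle and the x axis of plate_center, either way round below 0.25 rad and contact force between roller and plate above 3 N and value of joint roller_spring between 0.0015 and 0.0108 m and (velocity of joint roller_wheel above 0.15 rad/s or velocity of joint roller_wheel below -0.15 rad/s)), for 0.02 s.
6. the wheel turns, pressed on the plate, 18 mm past the plate's middle (7 mm either way) (x of wheel_axle in the frame of plate_center between -0.025 and -0.011 m and y of wheel_axle in the frame of plate_center between -0.012 and 0.012 m and angle between the x axis of roller_handle and the x axis of plate_center, either way round below 0.25 rad and contact force between roller and plate above 3 N and value of joint roller_spring between 0.0015 and 0.0108 m and (velocity of joint roller_wheel above 0.15 rad/s or velocity of joint roller_wheel below -0.15 rad/s)), for 0.02 s.
7. the roller presses on the plain end of the plate (axle within 32 mm of that end) (x of wheel_axle in the frame of plate_center between -0.062 and -0.028 m and y of wheel_axle in the frame of plate_center between -0.012 and 0.012 m and angle between the x axis of roller_handle and the x axis of plate_center, either way round below 0.25 rad and contact force between roller and plate above 3 N and value of joint roller_spring between 0.0015 and 0.0108 m), for 0.02 s.
At the end, for the whole second after the job is handed in: the plate lies flat on the nest's floor, centre within 5 mm and notch within 7 mm of their places; the roller hangs upright on its stand, handle centre within 20 mm horizontally and 4 mm in height of its parked place; both at rest and let go (horizontal distance between plate_center and nest_seat below 0.005 m and horizontal distance between plate_notch and nest_notch below 0.007 m and z of plate_center in the frame of nest_seat between 0.003 and 0.007 m and angle between plate_center's own z axis and vertical below 0.03 rad and horizontal distance between roller_handle and stand_rest below 0.02 m and z of roller_handle in the frame of stand_rest between -0.004 and 0.004 m and angle between roller_handle's own z axis and vertical below 0.08 rad and linear speed of each of roller, plate below 0.02 m/s); the robot touches nothing.
It fails at once if the spare plate or the bottle is shifted more than 20 mm or tipped (distance of any of spare, bottle from where it was at the start of the episode above 0.02 m or angle between any of spare, bottle's own z axis and vertical above 0.35 rad).
It fails at once if the sample box or the jar is shifted more than 20 mm or tipped (distance of any of samplebox, jar from where it was at the start of the episode above 0.02 m or angle between any of samplebox, jar's own z axis and vertical above 0.35 rad).
It fails at once if the roller bears on the plate with more than 30 N (contact force between roller and plate above 30 N).
It fails at once if the handle is pushed to its stop while rolling (sunk more than 11.6 mm) (value of joint roller_spring above 0.0116 m and contact force between roller and plate above 2 N).
It also fails if it takes over 72 s, if anything falls off the work surface, if the arm or the gripper's body presses on something with over 40 N, if the wrist force passes 120 N, or if a joint passes its speed limit or range.

## Working session

There is one attempt and no reset: what is moved stays moved. The work goes in short steps, Python scripts to look and compute and a tool call to move; the robot and the scene stay as the last step left them, time stands still between calls to the robot, and variables do not carry over. Pictures are saved under pics/ and viewed, and the job is handed in when it is done.

Besides the shell and the picture viewer there is one more tool, called after "Request:" in YAML: its name, and indented under it one key for each argument. arm_command: Moves the arm, as the interface text tells. Its arguments: {"type":"object","properties":{"rows":{"type":"array","items":{"type":"array","items":{"type":"array","items":{"type":"number"}}}},"claw":{"type":"number"}},"required":["rows"]}

```bash
ls; mkdir -p pics; python3 - <<'E'
from cell import sensors,get_image,ctrl
import cv2,numpy as np
s=sensors.read_state();print(s,ctrl.pinch_z)
for n in["top","side","wrist"]:
    d=get_image(n);cv2.imwrite(f"pics/{n}0.png",d["pixels"][:,:,::-1]);print(n,d["K"],d["pose"]);np.savez(f"{n}0.npz",**d)
E
```

```text
pics
{'clock': 0.0, 'qpos': array([ 1.08819947,  0.62935115,  0.03844561,  1.5183718 , -0.02701366,
        0.99630229, -0.01999754]), 'qd': array([-0.00130834,  0.00042903, -0.00075493,  0.00152158, -0.00010857,
        0.00043493, -0.00018665]), 'tau': array([ 3.50054606e-04, -5.63399863e+01,  1.22587904e+00, -1.93447423e+01,
        1.08090937e-02,  1.05389755e-02,  4.12613559e-06]), 'eef_pos': array([ 262.91502386, -593.76579014,  230.38468863]), 'tool_rot': array([ 3.14157627e+00,  1.91448248e-03, -1.15400751e+00]), 'force': array([-0.20233446, -0.15131762,  0.08806327]), 'torque': array([0.02360045, 0.00835012, 0.03173867]), 'width': 85.6064170357829} -18.700000000000003
top [[395.50743506   0.         320.90265054]
 [  0.         395.50743506 197.88244965]
 [  0.           0.           1.        ]] [[-2.06207089e-03  9.92587572e-01 -1.21514030e-01  4.54005368e+02]
 [-9.99896511e-01 -3.77668593e-03 -1.38818048e-02 -2.95595115e+01]
 [-1.42378272e-02  1.21472829e-01  9.92492638e-01  1.17740176e+03]
 [ 0.00000000e+00  0.00000000e+00  0.00000000e+00  1.00000000e+00]]
side [[507.557422     0.         316.96661516]
 [  0.         507.557422   198.09693342]
 [  0.           0.           1.        ]] [[-9.98769507e-01  3.70541579e-02 -3.29615173e-02  5.23553327e+02]
 [-4.85181864e-02 -5.92443270e-01  8.04149835e-01  1.07463954e+03]
 [ 1.02692659e-02  8.04759568e-01  5.93512073e-01  9.06327058e+02]
 [ 0.00000000e+00  0.00000000e+00  0.00000000e+00  1.00000000e+00]]
wrist [[309.70691629   0.         316.12404925]
 [  0.         309.70691629 199.77605633]
 [  0.           0.           1.        ]] [[ 4.05490521e-01  8.81865598e-01  2.40604457e-01  3.24322490e+02]
 [-9.14098779e-01  3.91458673e-01  1.05752209e-01 -5.68417281e+02]
 [-9.27466524e-04 -2.62817759e-01  9.64845047e-01  3.72916072e+02]
 [ 0.00000000e+00  0.00000000e+00  0.00000000e+00  1.00000000e+00]]
```

View pics/top0.png

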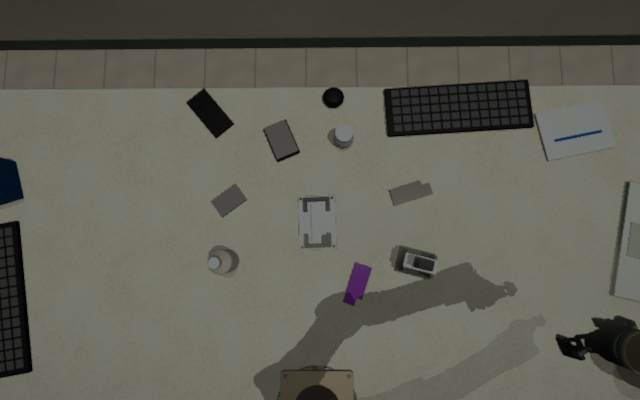

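View pics/side0.png

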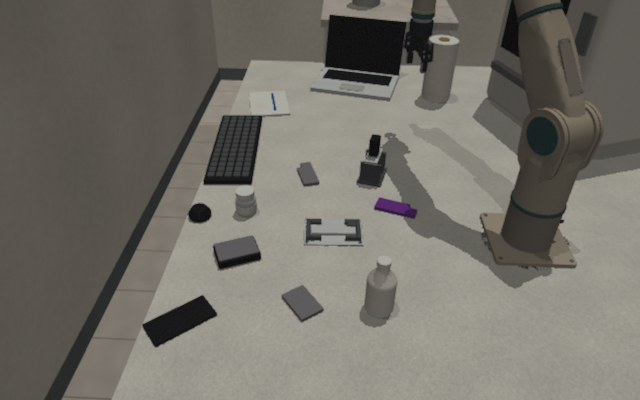

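View pics/wrist0.png

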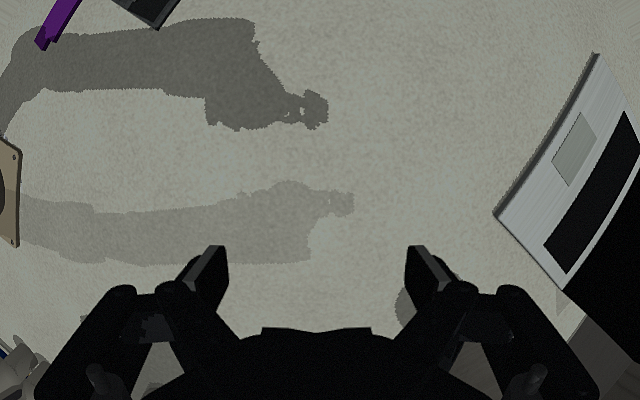

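The top view shows the plate at about (410,192), nest (317,222), roller and stand (417,262), spare (229,200), bottle (220,261), box (281,140) and jar (344,135). The purple decoy is at (357,284). Next I zoom in and measure.

```bash
cat > h.py <<'E'
import numpy as np,cv2
def load(n): return dict(np.load(n))
def world(d,us=None):
    z=d["z_map"];H,W=z.shape;u,v=np.meshgrid(np.arange(W),np.arange(H));K=d["K"]
    x=(u-K[0,2])/K[0,0]*z;y=(v-K[1,2])/K[1,1]*z
    P=np.stack([x,-y,-z,np.ones_like(z)],-1)
    return (P@d["pose"].T)[...,:3]
def crop(d,x0,y0,x1,y1,s,name):
    c=d["pixels"][y0:y1,x0:x1,::-1];c=cv2.convertScaleAbs(c,alpha=1.5)
    cv2.imwrite(name,cv2.resize(c,None,fx=s,fy=s,interpolation=cv2.INTER_CUBIC))
E
python3 - <<'E'
from h import *
d=load("top0.npz");w=world(d)
crop(d,285,170,445,290,5,"pics/topc.png")
print("table z",np.median(w[150:180,350:380,2]), np.median(w[230:250,340:360,2]))
def rep(nm,x0,y0,x1,y1,zl,zh):
    q=w[y0:y1,x0:x1].reshape(-1,3);m=(q[:,2]>zl)&(q[:,2]<zh);p=q[m]
    r=cv2.minAreaRect(p[:,:2].astype(np.float32)); print(nm,m.sum(),p.mean(0).round(1),r)
rep("plate",380,172,440,212,6,14)
rep("handle",395,240,445,285,130,150)
rep("bridge/stand",385,235,450,290,60,90)
rep("nest rails",290,185,345,255,14,22)
rep("nest all",290,185,345,255,3.0,30)
rep("bottle",200,240,245,285,30,200)
rep("spare",205,180,250,220,6,14)
d=load("side0.npz");w=world(d)
print("side")
print("table z",np.median(w[200:220,280:295,2]))
rep("plate",290,155,325,192,6,14)
rep("handle",365,130,385,160,138,150)
rep("nest rails",295,210,370,250,14,22)
rep("nest all",295,210,370,250,3.0,30)
crop(d,290,125,425,250,5,"pics/sidec.png")
E
```

```text
table z 0.04928223676699872 -0.323587628410678
plate 596 [ 614.6 -275.2    9.8] ((623.8533935546875, -268.30517578125), (90.1531753540039, 138.4508819580078), 15.00059986114502)
handle 178 [ 409.6 -282.8  142.1] ((409.3246765136719, -283.8070373535156), (39.652278900146484, 27.446121215820312), 75.91417694091797)
bridge/stand 362 [ 410.3 -277.7   80.8] ((409.2272033691406, -283.8663024902344), (92.53999328613281, 63.17841339111328), 75.37845611572266)
nest rails 438 [521.   -0.8  16.5] ((526.8646240234375, 0.08771896362304688), (148.9105682373047, 78.69573974609375), 2.5409488677978516)
nest all 1903 [5.277e+02 1.000e-01 9.500e+00] ((533.7249145507812, -1.8329010009765625), (204.9274139404297, 161.60472106933594), 0.32269513607025146)
bottle 599 [415.7 252.8 105.5] ((414.963134765625, 262.840087890625), (65.97500610351562, 65.1189193725586), 86.2099380493164)
spare 558 [593.1 263.9   9.9] ((594.543701171875, 261.724853515625), (70.67725372314453, 100.4836196899414), 28.98978614807129)
side
table z -1.2276193857118756
plate 285 [ 611.8 -270.5    9.1] ((614.0368041992188, -274.30145263671875), (50.8466682434082, 127.28262329101562), 17.995119094848633)
handle 64 [ 407.7 -277.1  141.6] ((406.5268859863281, -279.5281066894531), (44.26188278198242, 27.403549194335938), 77.84622955322266)
nest rails 273 [516.7   1.8  16.1] ((523.6337280273438, 3.3879623413085938), (148.88101196289062, 84.53348541259766), 1.69015371799469)
nest all 1342 [523.9   9.4   9.5] ((526.1597290039062, -9.346893310546875), (203.8948211669922, 165.63047790527344), 5.0572333335876465)
```

View pics/topc.png

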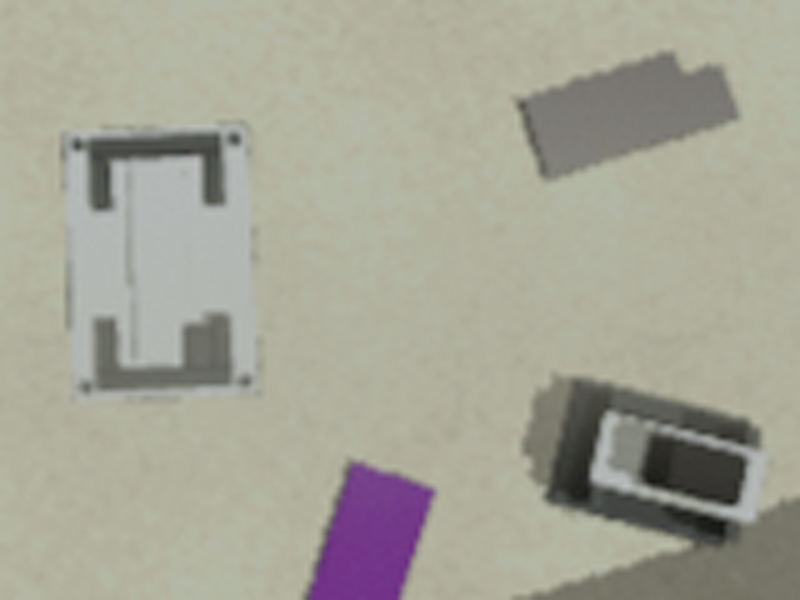

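View pics/sidec.png

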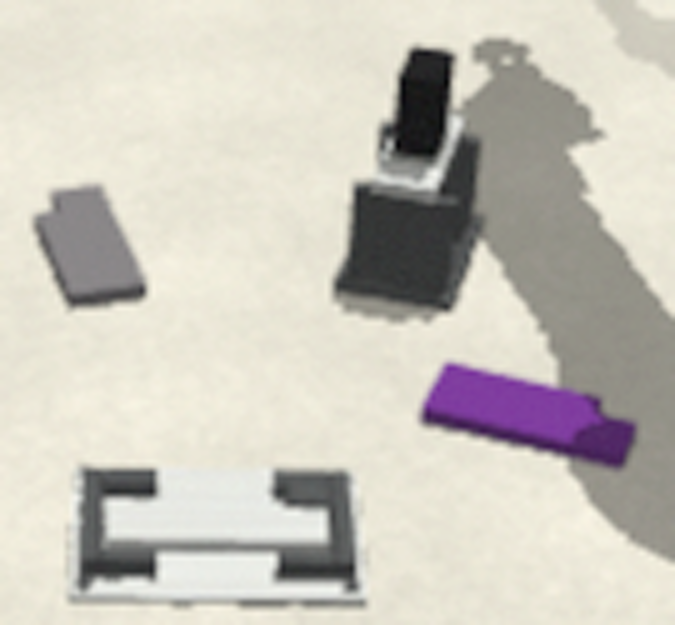

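```bash
cat >> h.py <<'E'
from scipy.spatial.transform import Rotation as Ro
def mv(x,y,z,yaw_deg,s=None):
    """row (tool shift mm, rotvec deg) to a tool-down pose"""
    from cell import sensors
    s=s or sensors.read_state()
    R=Ro.from_euler('xyz',s["tool_rot"]); T=Ro.from_euler('xyz',[np.pi,0,np.radians(yaw_deg)])
    d=np.array([x,y,z])-s["eef_pos"]
    t=(R.inv()*T).as_rotvec(degrees=True)
    print("now",s["clock"],s["eef_pos"].round(1),np.degrees(s["tool_rot"]).round(2),"F",s["force"].round(1),"w",round(s["width"],1))
    print("row",R.inv().apply(d).round(1),t.round(2),"dist",np.linalg.norm(d).round(0))
def ortho(d,z,cx,cy,half,res,fish):
    """orthophoto on plane z; image rows: +x up, cols: right=-y"""
    n=int(2*half/res)+1
    r,c=np.meshgrid(np.arange(n),np.arange(n),indexing='ij')
    X=cx+half-r*res; Y=cy+half-c*res
    P=np.stack([X,Y,np.full_like(X,z),np.ones_like(X)],-1)@np.linalg.inv(d["pose"]).T
    p=np.stack([P[...,0],-P[...,1],-P[...,2]],-1);K=d["K"]
    if fish:
        rr=np.hypot(p[...,0],p[...,1]);th=np.arctan2(rr,p[...,2]);k=th/np.maximum(rr,1e-9)
        u=K[0,0]*p[...,0]*k+K[0,2];v=K[1,1]*p[...,1]*k+K[1,2]
    else:
        u=K[0,0]*p[...,0]/p[...,2]+K[0,2];v=K[1,1]*p[...,1]/p[...,2]+K[1,2]
    return cv2.remap(d["pixels"],u.astype(np.float32),v.astype(np.float32),cv2.INTER_LINEAR)
def px2w(r,c,cx,cy,half,res): return cx+half-r*res, cy+half-c*res
E
python3 - <<'E'
from h import *
mv(600,-265,200,15)
E
```

```text
now 0.15 [ 263.  -593.9  230.6] [-1.800e+02  9.000e-02 -6.612e+01] F [ 0.3 -0.1 -1. ] w 85.6
row [-164.2 -441.3   30.8] [-6.000e-02  7.000e-02 -8.112e+01] dist 472.0
```

Request:
arm_command:
  rows:
    - [[-82, -220, 15, 0, 0, -40], [-164, -441, 31, 0, 0, -81], [-164, -441, 31, 0, 0, -81], [-164, -441, 31, 0, 0, -81], [-164, -441, 31, 0, 0, -81], [-164, -441, 31, 0, 0, -81], [-164, -441, 31, 0, 0, -81], [-164, -441, 31, 0, 0, -81], [-164, -441, 31, 0, 0, -81], [-164, -441, 31, 0, 0, -81], [-164, -441, 31, 0, 0, -81], [-164, -441, 31, 0, 0, -81], [-164, -441, 31, 0, 0, -81], [-164, -441, 31, 0, 0, -81], [-164, -441, 31, 0, 0, -81]]
  claw: 1

```text
clock: 1.4
eef_pos: [598.7, -267.7, 199.9]
tool_rot: [3.141, 0.002, 0.257]
force: [-0.5, -1.1, -0.9]
width: 85.5
```

```bash
python3 - <<'E'
from h import *
from cell import *
d=get_image("wrist");np.savez("w1.npz",**d);cv2.imwrite("pics/w1.png",d["pixels"][:,:,::-1])
t=get_image("top");np.savez("t1.npz",**t)
mv(614,-272,200,15)
o=ortho(d,10,610,-270,100,0.4,True);cv2.imwrite("pics/o1.png",cv2.convertScaleAbs(o[:,:,::-1],alpha=1.5))
o=ortho(t,10,610,-270,100,0.4,False);cv2.imwrite("pics/o1t.png",cv2.convertScaleAbs(o[:,:,::-1],alpha=1.5))
E
```

```text
now 1.5 [ 598.6 -268.1  200.3] [1.7994e+02 8.0000e-02 1.4670e+01] F [-0.  -0.4  0.2] w 85.3
row [13.9  7.6  0.2] [ 0.06  0.08 -0.33] dist 16.0
```

View pics/w1.png

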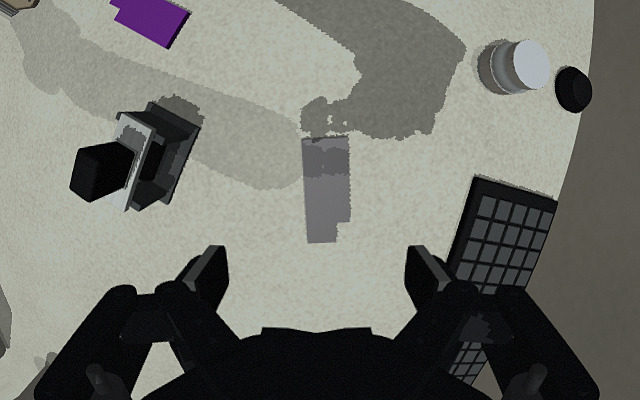

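View pics/o1.png

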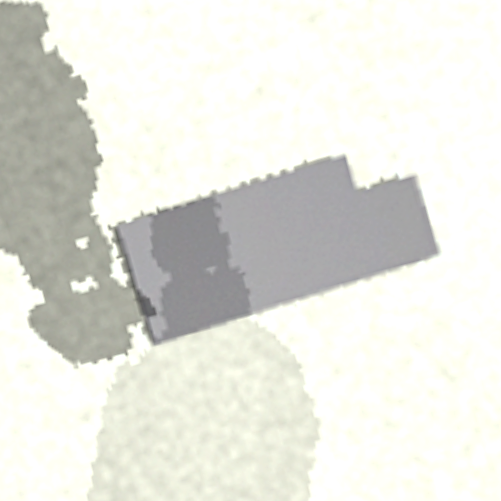

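The wrist view shows the plate at about (327,190), with its notch at lower right (345,225), between the open fingers. I'll segment it by hue in both views.

```bash
cat >> h.py <<'E'
def fitplate(d,fish,z,cx,cy,half=100,res=0.4,show=None,thr=1.0):
    o=ortho(d,z,cx,cy,half,res,fish).astype(float)+1
    rat=cv2.GaussianBlur(o[...,2],(0,0),2)/cv2.GaussianBlur(o[...,1],(0,0),2)
    m=((rat>thr)&(o.sum(2)>90)).astype(np.uint8)
    m=cv2.morphologyEx(m,cv2.MORPH_OPEN,np.ones((9,9)));m=cv2.morphologyEx(m,cv2.MORPH_CLOSE,np.ones((9,9)))
    if show: cv2.imwrite(show,m*255)
    cs,_=cv2.findContours(m,cv2.RETR_EXTERNAL,cv2.CHAIN_APPROX_NONE)
    c=max(cs,key=cv2.contourArea)
    r=cv2.minAreaRect(c);b=cv2.boxPoints(r)
    X,Y=px2w(r[0][1],r[0][0],cx,cy,half,res)
    pts=np.array([px2w(p[1],p[0],cx,cy,half,res) for p in b])
    e=[pts[(i+1)%4]-pts[i] for i in range(2)];L=max(e,key=np.linalg.norm)
    M=c.reshape(-1,2);cm=cv2.moments(c);gx,gy=px2w(cm['m01']/cm['m00'],cm['m10']/cm['m00'],cx,cy,half,res)
    print("rect",round(X,2),round(Y,2),"size",np.round(np.array(r[1])*res,1),"ang",np.degrees(np.arctan2(L[1],L[0])).round(2),"area",cm['m00']*res**2,"exp",120*50-24*16,"centroid",round(gx,2),round(gy,2))
E
python3 - <<'E'
from h import *
from cell import *
a=load("w1.npz");t=load("t1.npz")
for thr in(.97,1.0,1.03):
  fitplate(a,True,10,610,-270,show="pics/m1.png",thr=thr)
  fitplate(load("top0.npz"),False,10,610,-270,thr=thr)
s=load("side0.npz");fitplate(s,False,10,610,-270)
E
```

```text
rect 614.01 -281.16 size [ 50.1 121.2] ang -72.45 area 5514.880000000001 exp 5616 centroid 611.9 -278.12
rect 624.4 -288.6 size [4.8 4.4] ang 180.0 area 20.800000000000004 exp 5616 centroid 624.43 -288.57
rect 614.1 -280.88 size [ 48.6 119.2] ang -72.41 area 5218.080000000001 exp 5616 centroid 611.85 -277.83Traceback (most recent call last):
  File "<stdin>", line 6, in <module>
  File "h.py", line 42, in fitplate
    c=max(cs,key=cv2.contourArea)
ValueError: max() iterable argument is empty
```

```bash
sed -i 's|    m=((rat>thr)|    rat=rat/np.median(rat);print("p",np.percentile(rat,[5,50,90,97]).round(3),end=" ")\n    m=((rat>thr)|' h.py
python3 - <<'E'
from h import *
from cell import *
a=get_image("wrist");np.savez("w2.npz",**a)
print(a["pose"][:3,3], load("w1.npz")["pose"][:3,3])
mv(614,-281,200,17.6)
for thr in(1.08,1.12):
  fitplate(load("w1.npz"),True,10,610,-270,thr=thr)
  fitplate(a,True,10,610,-270,show="pics/m2.png",thr=thr)
  fitplate(load("top0.npz"),False,10,610,-270,thr=thr,show="pics/m2t.png")
  fitplate(load("side0.npz"),False,10,610,-270,thr=thr)
E
```

```text
[ 582.26182479 -204.83019669  342.63937123] [ 582.3850514  -204.36945319  342.31229745]
now 1.55 [ 598.8 -267.9  200.4] [1.7995e+02 5.0000e-02 1.4690e+01] F [ 0.1 -0.5  0.5] w 85.4
row [11.4 16.5  0.4] [ 0.05  0.05 -2.91] dist 20.0
p [0.995 1.    1.087 1.096] rect 614.03 -280.8 size [ 48.2 118.7] ang -72.4 area 5034.000000000001 exp 5616 centroid 611.58 -276.7
p [0.995 1.    1.087 1.096] rect 614.1 -281.04 size [ 48.2 119. ] ang -72.43 area 4993.440000000001 exp 5616 centroid 611.52 -276.19
p [0.994 1.    1.059 1.074] rect 621.2 -286.8 size [ 7.6 13.8] ang -14.04 area 47.36000000000001 exp 5616 centroid 622.58 -286.88
p [0.995 1.    1.083 1.09 ] rect 612.71 -270.6 size [ 46.2 124.5] ang -72.85 area 4709.840000000001 exp 5616 centroid 610.62 -266.01
p [0.995 1.    1.087 1.096] Traceback (most recent call last):
  File "<stdin>", line 7, in <module>
  File "h.py", line 43, in fitplate
    c=max(cs,key=cv2.contourArea)
ValueError: max() iterable argument is empty
```

```bash
python3 - <<'E'
from h import *
for n,f in(("w2",1),("top0",0),("side0",0)):
  fitplate(load(n+".npz"),f,10,610,-270,thr=1.04,show=f"pics/m_{n}.png")
a=[cv2.convertScaleAbs(ortho(load(n+".npz"),10,610,-270,100,.5,f)[:,:,::-1],alpha=1.6) for n,f in(("top0",0),("side0",0))]
cv2.imwrite("pics/cmp.png",np.hstack(a)[:, :800])
E
```

```text
p [0.995 1.    1.087 1.096] rect 614.1 -281.17 size [ 50.3 121.1] ang -72.53 area 5538.160000000001 exp 5616 centroid 611.88 -278.22
p [0.994 1.    1.059 1.074] rect 615.78 -279.46 size [ 48.5 119.5] ang -72.63 area 5124.320000000001 exp 5616 centroid 613.91 -276.98
p [0.995 1.    1.083 1.09 ] rect 612.74 -270.78 size [ 52.  131.7] ang -72.11 area 6057.440000000001 exp 5616 centroid 610.64 -268.02
```

View pics/cmp.png

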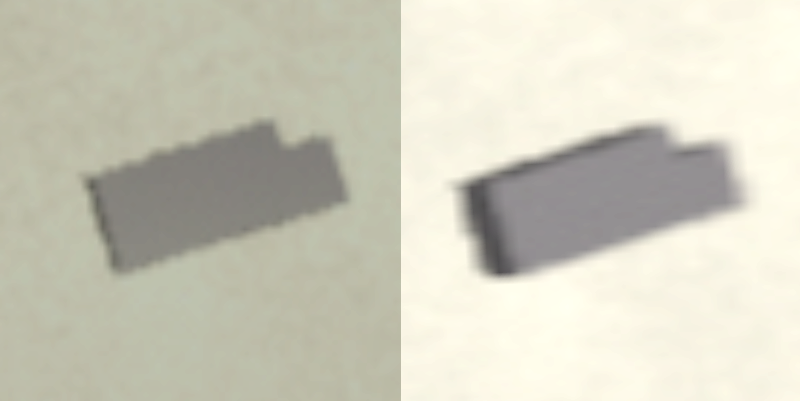

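Wrist and top views agree to about 2 mm: the plate is at (614.3,-280.8), yaw -72.5°. The side fit includes the side faces, so it reads shifted. I'll move above the plate and down to z 40.

```bash
python3 -c "
from h import *
mv(614.3,-280.8,40,17.5)"
```

```text
now 1.55 [ 598.8 -267.9  200.4] [1.7995e+02 5.0000e-02 1.4690e+01] F [ 0.1 -0.5  0.5] w 85.4
row [ 11.9  16.2 160.4] [ 0.05  0.05 -2.81] dist 162.0
```

Request:
arm_command:
  rows:
    - [[6, 8, 20, 0, 0, -1.5], [11.9, 16.2, 50, 0, 0, -2.8], [11.9, 16.2, 85, 0, 0, -2.8], [11.9, 16.2, 115, 0, 0, -2.8], [11.9, 16.2, 140, 0, 0, -2.8], [11.9, 16.2, 153, 0, 0, -2.8], [11.9, 16.2, 160, 0, 0, -2.8], [11.9, 16.2, 160, 0, 0, -2.8], [11.9, 16.2, 160, 0, 0, -2.8]]

```text
clock: 2.3
eef_pos: [616.5, -279.1, 41.5]
tool_rot: [3.14, -0.001, 0.308]
force: [0.2, -0.3, 0.4]
width: 85.7
```

```bash
python3 - <<'E'
from h import *
from cell import *
d=get_image("wrist");np.savez("w3.npz",**d);cv2.imwrite("pics/w3.png",d["pixels"][:,:,::-1])
mv(614.3,-280.8,1,17.5)
fitplate(d,True,10,610,-270,thr=1.04)
E
```

```text
now 2.35 [ 616.9 -279.1   42.1] [ 1.7989e+02 -1.3000e-01  1.7650e+01] F [0.6 0.5 0.2] w 85.1
row [-3.1  0.7 41.1] [ 0.11 -0.13  0.15] dist 41.0
p [0.996 1.    1.11  1.25 ] rect 613.73 -281.12 size [ 50.1 120.5] ang -72.32 area 5517.040000000001 exp 5616 centroid 611.69 -278.27
```

View pics/w3.png

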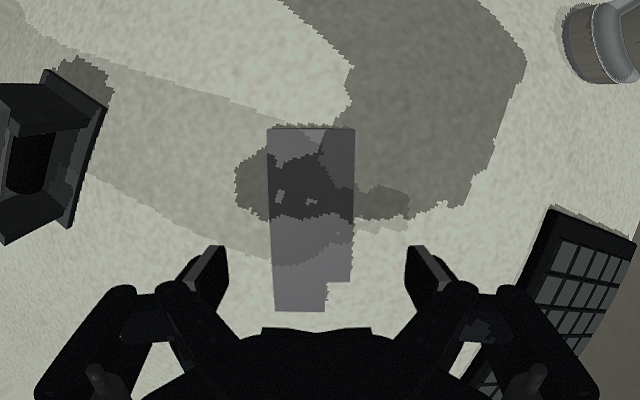

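Request:
arm_command:
  rows:
    - [[-1.5, 0.7, 12, 0, 0, 0], [-3, 1, 25, 0, 0, 0], [-3, 1, 33, 0, 0, 0], [-3, 1, 37, 0, 0, 0], [-3, 1, 40, 0, 0, 0], [-3, 1, 40, 0, 0, 0], [-3, 1, 40, 0, 0, 0]]

```text
clock: 2.93
eef_pos: [613.3, -280.2, 0.2]
tool_rot: [-3.141, -0.0, 0.309]
force: [0.1, 0.2, -0.0]
width: 85.2
```

```bash
python3 -c "
from h import *
mv(613.9,-281,1,17.6)"
```

```text
now 2.9333 [ 6.133e+02 -2.802e+02  2.000e-01] [-1.7999e+02 -1.0000e-02  1.7690e+01] F [ 0.1  0.2 -0. ] w 85.2
row [ 0.3  1.  -0.8] [-0.01 -0.01  0.09] dist 1.0
```

Request:
arm_command:
  rows:
    - [[0, 1, 0, 0, 0, 0], [0, 1, 0, 0, 0, 0], [0, 1, 0, 0, 0, 0], [0, 1, 0, 0, 0, 0], [0, 1, 0, 0, 0, 0], [0, 1, 0, 0, 0, 0], [0, 1, 0, 0, 0, 0], [0, 1, 0, 0, 0, 0], [0, 1, 0, 0, 0, 0], [0, 1, 0, 0, 0, 0]]
  claw: -1

```text
clock: 3.77
eef_pos: [614.2, -281.6, 1.3]
tool_rot: [3.14, -0.001, 0.308]
force: [-0.5, -0.0, 6.3]
width: 47.8
```

```bash
python3 -c "
from h import *
mv(613.9,-281,1,17.6)"
```

```text
now 3.7667 [ 614.2 -281.6    1.3] [ 1.7994e+02 -8.0000e-02  1.7670e+01] F [-0.5 -0.   6.3] w 47.8
row [-0.1 -0.6  0.3] [ 0.06 -0.08  0.07] dist 1.0
```

Request:
arm_command:
  rows:
    - [[0, 1, -10, 0, 0, 0], [0, 1, -30, 0, 0, 0], [0, 1, -60, 0, 0, 0], [0, 1, -85, 0, 0, 0], [0, 1, -100, 0, 0, 0], [0, 1, -100, 0, 0, 0], [0, 1, -100, 0, 0, 0]]

```text
clock: 4.35
eef_pos: [614.0, -282.5, 101.3]
tool_rot: [3.14, -0.001, 0.308]
force: [0.2, 0.0, -1.0]
width: 48.0
```

```bash
python3 - <<'E'
from h import *
from cell import *
d=get_image("wrist");np.savez("w4.npz",**d);cv2.imwrite("pics/w4.png",d["pixels"][:,:,::-1])
s=sensors.read_state()
mv(527,0,180,-87.5,s)
t=load("top0.npz")
o=ortho(t,17,527,0,100,0.4,False);cv2.imwrite("pics/nt.png",cv2.convertScaleAbs(o[:,:,::-1],alpha=1.5))
E
```

```text
now 4.4 [ 613.1 -282.2   99.9] [-1.7997e+02  5.0000e-02  1.7680e+01] F [-0.   1.1 -1.7] w 48.0
row [   3.6 -295.1  -79.9] [3.0000e-02 6.0000e-02 1.0518e+02] dist 306.0
```

View pics/w4.png

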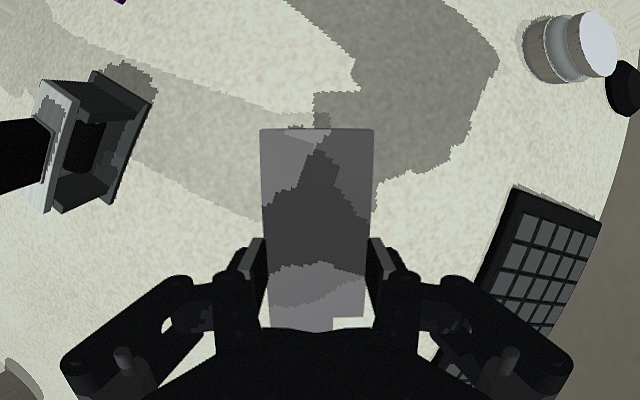

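View pics/nt.png

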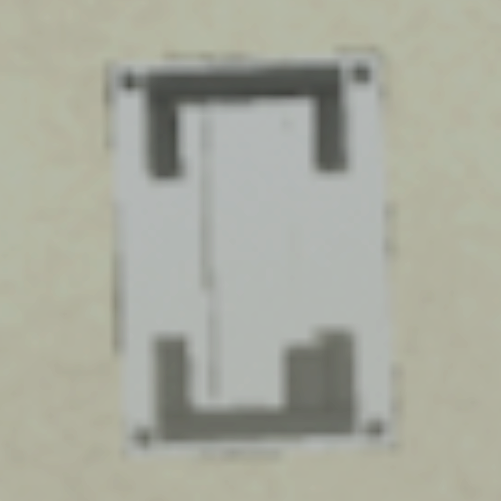

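Plate held: in w4 it sits between the pads, with the notch at (347,322). Next I'll fly to a side vantage to see the nest with the wrist camera, (450,-100,250), yaw -87.5°.

```bash
cat >> h.py <<'E'
from scipy.optimize import minimize
def railmask(U,V):
    """nest frame coords (mm) -> 1 on rails/key"""
    out=(abs(U)<74.5)&(abs(V)<39.5)
    cav=(abs(U)<62.5)&(abs(V)<27.5)
    opn=(abs(U)<32.5)&(abs(V)>27.5)
    key=(U>36)&(U<62.5)&(V>9)&(V<27.5)
    return ((out&~cav&~opn)|key).astype(np.float32)
def fitnest(d,fish,x0=527,y0=0,yaw0=-177.5,z=17,half=110,res=.5,show=None):
    o=ortho(d,z,x0,y0,half,res,fish).astype(np.float32).sum(2)
    n=o.shape[0];r,c=np.meshgrid(np.arange(n),np.arange(n),indexing='ij')
    X,Y=px2w(r,c,x0,y0,half,res)
    o=cv2.GaussianBlur(o,(0,0),1.5)
    def f(p):
        a=np.radians(p[2]);dx=X-p[0];dy=Y-p[1]
        U=np.cos(a)*dx+np.sin(a)*dy;V=-np.sin(a)*dx+np.cos(a)*dy
        m=cv2.GaussianBlur(railmask(U,V),(0,0),1.5);w=(abs(U)<78)&(abs(V)<53)
        return np.corrcoef(m[w],o[w])[0,1]
    best=min(((f((x0+i,y0+j,yaw0+k)),(x0+i,y0+j,yaw0+k)) for i in range(-8,9,2) for j in range(-8,9,2) for k in(-2,0,2)),key=lambda t:t[0])
    q=minimize(f,best[1],method="Nelder-Mead",options=dict(initial_simplex=np.array(best[1])+np.array([[0,0,0],[1.5,0,0],[0,1.5,0],[0,0,1.5]])))
    print("nest",q.x.round(2),"corr",round(q.fun,3))
    if show:
        a=np.radians(q.x[2]);dx=X-q.x[0];dy=Y-q.x[1]
        U=np.cos(a)*dx+np.sin(a)*dy;V=-np.sin(a)*dx+np.cos(a)*dy
        e=cv2.Canny((railmask(U,V)*255).astype(np.uint8),50,100)
        im=cv2.convertScaleAbs(ortho(d,z,x0,y0,half,res,fish)[:,:,::-1],alpha=1.5);im[e>0]=(0,0,255);cv2.imwrite(show,im)
    return q.x
E
python3 - <<'E'
from h import *
fitnest(load("top0.npz"),False,show="pics/nf_top.png")
fitnest(load("side0.npz"),False,show="pics/nf_side.png")
mv(450,-100,250,-87.5)
E
```

```text
nest [ 525.17   -0.56 -177.61] corr -0.92
nest [ 522.82    9.8  -175.5 ] corr -0.732
now 4.4 [ 613.1 -282.2   99.9] [-1.7997e+02  5.0000e-02  1.7680e+01] F [-0.   1.1 -1.7] w 48.0
row [-100.2 -223.2 -149.9] [3.0000e-02 6.0000e-02 1.0518e+02] dist 287.0
```

View pics/nf_top.png

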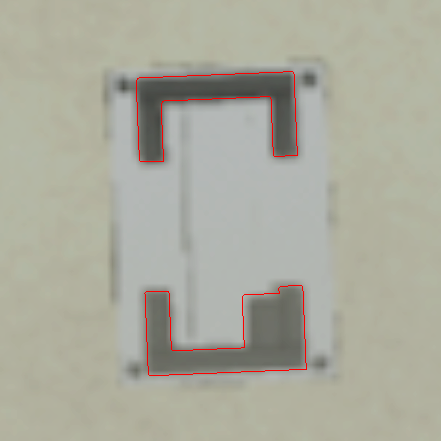

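Request:
arm_command:
  rows:
    - [[-10, -20, -40, 0, 0, 5], [-25, -60, -80, 0, 0, 12], [-50, -100, -120, 0, 0, 19], [-75, -150, -150, 0, 0, 26], [-90, -200, -150, 0, 0, 33], [-100, -223, -150, 0, 0, 40], [-100, -223, -150, 0, 0, 47], [-100, -223, -150, 0, 0, 54], [-100, -223, -150, 0, 0, 61], [-100, -223, -150, 0, 0, 68], [-100, -223, -150, 0, 0, 75], [-100, -223, -150, 0, 0, 82], [-100, -223, -150, 0, 0, 89], [-100, -223, -150, 0, 0, 96], [-100, -223, -150, 0, 0, 101], [-100, -223, -150, 0, 0, 105], [-100, -223, -150, 0, 0, 105], [-100, -223, -150, 0, 0, 105], [-100, -223, -150, 0, 0, 105]]

```text
clock: 5.98
eef_pos: [450.3, -100.0, 249.6]
tool_rot: [3.14, 0.0, -1.522]
force: [0.3, 0.1, -1.5]
width: 47.7
```

```bash
python3 - <<'E'
from h import *
from cell import *
d=get_image("wrist");np.savez("w5.npz",**d);cv2.imwrite("pics/w5.png",d["pixels"][:,:,::-1])
s=sensors.read_state()
mv(525.2,-0.6,120,-87.6,s)
fitnest(d,True,show="pics/nf_w5.png")
print(s["qpos"])
E
```

```text
now 6.0333 [ 450.4 -100.1  249.8] [ 1.7993e+02  1.0000e-02 -8.7240e+01] F [ 0.   0.6 -0.7] w 47.8
row [-95.7 -79.7 129.8] [0.07 0.01 0.36] dist 180.0
nest [ 523.14   -3.98 -177.3 ] corr -0.715
[ 0.09078329  0.33781763  0.08893944  1.99894671 -0.04069079  0.80763798
 -1.31965589]
```

View pics/w5.png

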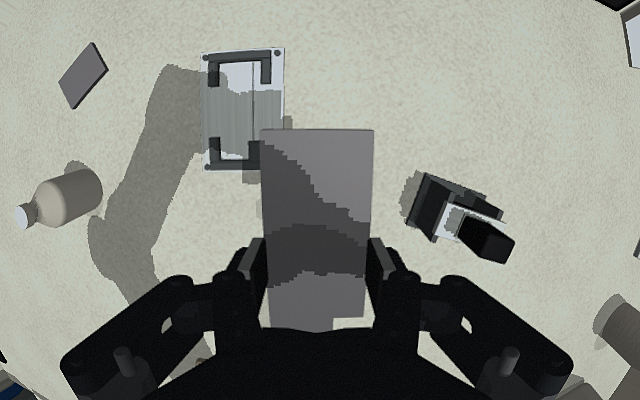

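View pics/nf_w5.png

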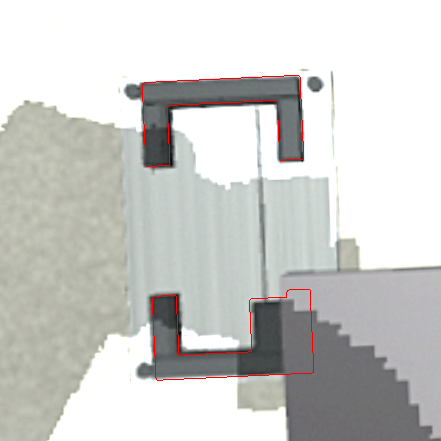

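```bash
python3 - <<'E'
from h import *
d=load("w5.npz")
o=ortho(d,258.5,450,-100,75,.3,True);cv2.imwrite("pics/p5.png",cv2.convertScaleAbs(o[:,:,::-1],alpha=1.5))
E
```

```text
(no output)
```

View pics/p5.png

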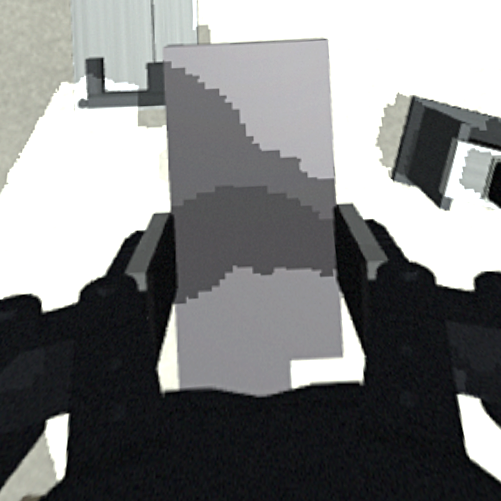

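```bash
cat >> h.py <<'E'
def worldfish(d):
    z=d["z_map"];H,W=z.shape;u,v=np.meshgrid(np.arange(W),np.arange(H));K=d["K"]
    a=(u-K[0,2])/K[0,0];b=(v-K[1,2])/K[1,1];th=np.hypot(a,b);k=np.tan(th)/np.maximum(th,1e-9)
    P=np.stack([a*k*z,-b*k*z,-z,np.ones_like(z)],-1)
    return (P@d["pose"].T)[...,:3]
E
python3 - <<'E'
from h import *
for n,tc in(("w5",249.8),("w4",99.9),("w3",0)):
    w=worldfish(load(n+".npz"))
    for rs in((135,150),(180,200),(230,250),(280,300)):
        q=w[rs[0]:rs[1],285:345].reshape(-1,3);print(n,rs,np.median(q,0).round(1),np.median(q[:,2]-tc).round(1),q[:,2].std().round(2))
E
```

```text
w5 (135, 150) [506.6 -98.  258.1] 8.3 8.93
w5 (180, 200) [485.5 -99.  258.2] 8.4 6.71
w5 (230, 250) [ 461.6 -100.1  258.2] 8.4 8.64
w5 (280, 300) [ 434.1 -101.4  258.3] 8.5 7.73
w4 (135, 150) [ 596.9 -230.9  109.8] 9.9 0.63
w4 (180, 200) [ 603.2 -251.   109.8] 9.9 3.91
w4 (230, 250) [ 610.5 -273.8  109.8] 9.9 3.91
w4 (280, 300) [ 618.7 -300.1  109.9] 10.0 9.45
w3 (135, 150) [ 600.1 -230.5    9.9] 9.9 10.05
w3 (180, 200) [ 608.4 -256.7    9.9] 9.9 13.26
w3 (230, 250) [ 618.  -286.5    9.9] 9.9 5.05
w3 (280, 300) [ 628.7 -322.5    9.6] 9.6 12.29
```

Depth confirms the plate is held level, its top about 9 mm above the TCP. Nest estimates are top (525.2,-0.6) and wrist (523.1,-4), so I'll hover the plate low over it and measure plate against nest in the same images.

```bash
python3 - <<'E'
from h import *
mv(524.5,-1.5,50,-87.5)
E
```

```text
now 6.0333 [ 450.4 -100.1  249.8] [ 1.7993e+02  1.0000e-02 -8.7240e+01] F [ 0.   0.6 -0.7] w 47.8
row [-94.9 -79.  199.8] [0.07 0.01 0.26] dist 235.0
```

Request:
arm_command:
  rows:
    - [[-25, -20, 20, 0, 0, 0.3], [-55, -45, 50, 0, 0, 0.3], [-80, -70, 85, 0, 0, 0.3], [-95, -79, 120, 0, 0, 0.3], [-95, -79, 150, 0, 0, 0.3], [-95, -79, 175, 0, 0, 0.3], [-95, -79, 190, 0, 0, 0.3], [-95, -79, 200, 0, 0, 0.3], [-95, -79, 200, 0, 0, 0.3], [-95, -79, 200, 0, 0, 0.3], [-95, -79, 200, 0, 0, 0.3]]

```text
clock: 6.95
eef_pos: [526.2, -1.8, 51.4]
tool_rot: [-3.139, -0.0, -1.529]
force: [0.0, 0.6, -1.0]
width: 47.5
```

```bash
python3 - <<'E'
from h import *
from cell import *
s=sensors.read_state();mv(524.5,-1.5,50,-87.5,s)
for n in("wrist","top","side"):
    d=get_image(n);np.savez(f"{n}6.npz",**d)
    z=17
    o=ortho(d,z,525,-1,100,0.4,n=="wrist");cv2.imwrite(f"pics/{n}6o.png",cv2.convertScaleAbs(o[:,:,::-1],alpha=1.6))
E
```

```text
now 6.95 [526.2  -1.8  51.4] [-179.87   -0.    -87.63] F [ 0.   0.6 -1. ] w 47.5
row [-0.4  1.7  1.4] [-0.13 -0.   -0.13] dist 2.0
```

View pics/wrist6o.png

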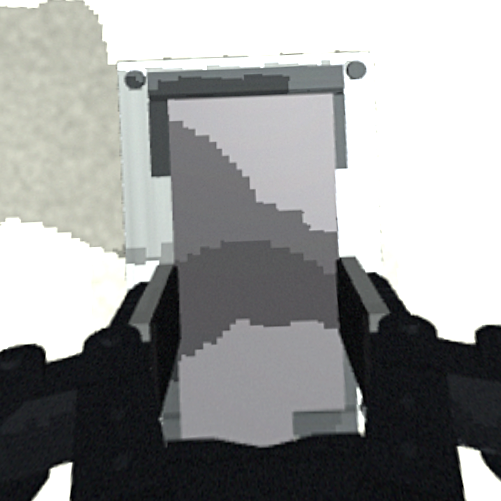

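View pics/top6o.png

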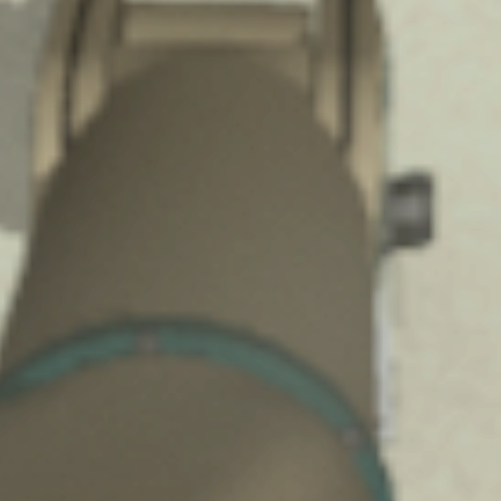

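View pics/side6o.png

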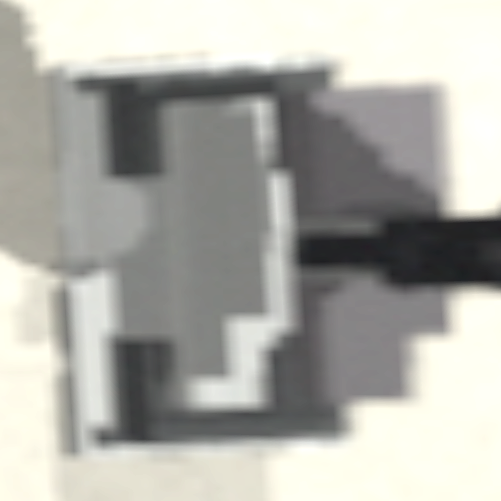

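```bash
python3 - <<'E'
from h import *
d=load("wrist6.npz")
w=worldfish(d);print(np.median(w[150:200,300:340,2]))
o=cv2.convertScaleAbs(ortho(d,60,525,-1,75,0.3,True)[:,:,::-1],alpha=1.6)
cv2.imwrite("pics/p6.png",o)
o=cv2.convertScaleAbs(ortho(d,17,560,-1,65,0.2,True)[:,:,::-1],alpha=1.6)
cv2.imwrite("pics/n6.png",o[:600])
E
```

```text
60.08155451489803
```

View pics/p6.png

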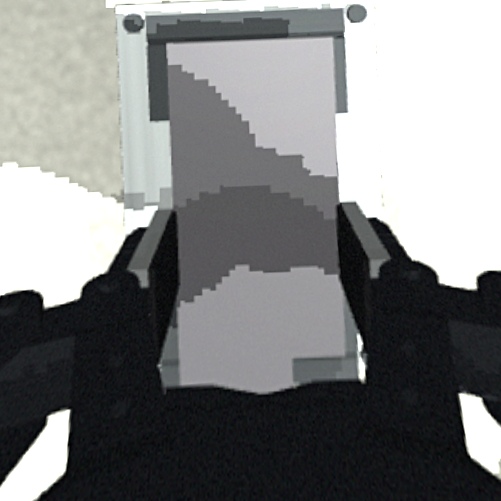

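View pics/n6.png

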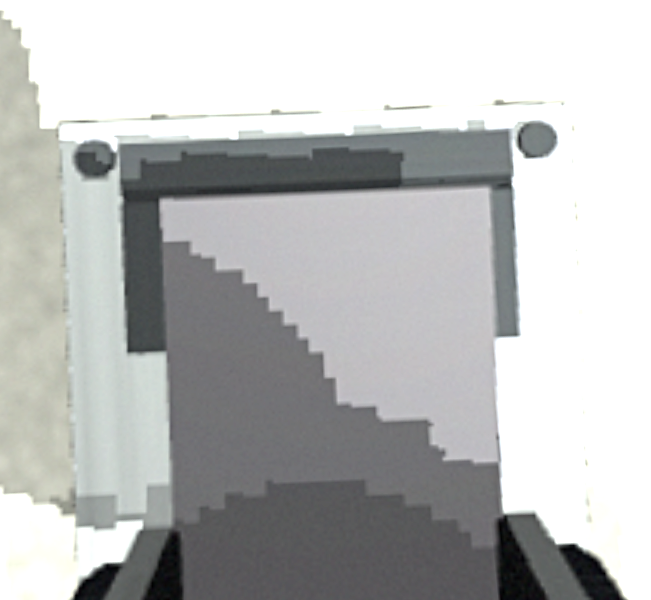

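Measured in one wrist image, the plate centre needs about (-3.8,+1.5) mm. I'll correct, lower to just above the rails and check again.

Request:
arm_command:
  rows:
    - [[-0.8, 1.9, 6, 0, 0, 0], [-1.6, 3.7, 14, 0, 0, 0], [-1.6, 3.7, 21, 0, 0, 0], [-1.6, 3.7, 25, 0, 0, 0], [-1.6, 3.7, 26, 0, 0, 0], [-1.6, 3.7, 26, 0, 0, 0], [-1.6, 3.7, 26, 0, 0, 0], [-1.6, 3.7, 26, 0, 0, 0]]

```text
clock: 7.77
eef_pos: [521.7, -0.2, 24.4]
tool_rot: [-3.141, -0.0, -1.529]
force: [-0.6, -0.6, 0.7]
width: 48.1
```

```bash
python3 - <<'E'
from h import *
from cell import *
s=sensors.read_state();mv(524.5,-1.5,50,-87.5,s)
d=get_image("wrist");np.savez("wrist7.npz",**d)
w=worldfish(d);zt=np.median(w[150:200,300:340,2]);print(zt)
o=cv2.convertScaleAbs(ortho(d,zt,560,-1,65,0.2,True)[:,:,::-1],alpha=1.6)
cv2.imwrite("pics/p7.png",o[:600])
o=cv2.convertScaleAbs(ortho(d,17,560,-1,65,0.2,True)[:,:,::-1],alpha=1.6)
cv2.imwrite("pics/n7.png",o[:600])
E
```

```text
now 7.7667 [ 5.217e+02 -2.000e-01  2.440e+01] [-179.98   -0.    -87.63] F [-0.6 -0.6  0.7] w 48.1
row [  1.4  -2.8 -25.6] [-0.02 -0.   -0.13] dist 26.0
33.02079134376072
```

View pics/p7.png

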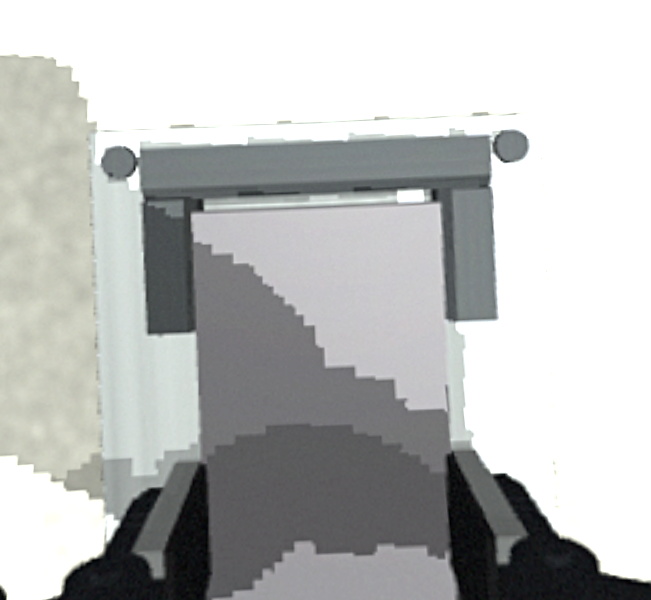

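View pics/n7.png

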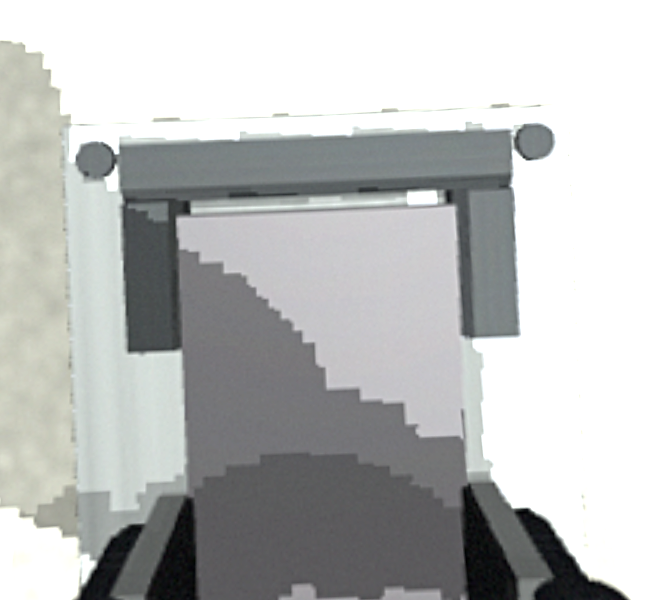

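In one image the plate lines up with the nest to under 1 mm: the end gap is 14.6 against 14.5 mm expected, and lateral is about 0.5 mm. Lowering it in slowly.

Request:
arm_command:
  rows:
    - [[0.4, 0, 2, 0, 0, 0], [0.4, 0, 4, 0, 0, 0], [0.4, 0, 6, 0, 0, 0], [0.4, 0, 7.5, 0, 0, 0], [0.4, 0, 8.7, 0, 0, 0], [0.4, 0, 9.5, 0, 0, 0], [0.4, 0, 10.2, 0, 0, 0], [0.4, 0, 10.6, 0, 0, 0], [0.4, 0, 10.6, 0, 0, 0], [0.4, 0, 10.6, 0, 0, 0]]

```text
clock: 8.65
eef_pos: [521.5, -0.5, 13.7]
tool_rot: [-3.142, -0.0, -1.529]
force: [-1.1, 0.7, -1.0]
width: 47.8
```

```bash
python3 - <<'E'
from h import *
from cell import *
s=sensors.read_state();mv(524.5,-1.5,13,-87.5,s)
d=get_image("wrist");np.savez("wrist8.npz",**d)
w=worldfish(d);q=w[150:200,300:340,2];print(np.median(q)); print([np.median(w[a:a+10,300:340,2]).round(1) for a in (140,180,220,260,300)], [np.median(w[180:220,a:a+10,2]).round(1) for a in (285,310,335)])
o=cv2.convertScaleAbs(ortho(d,22,560,-1,65,0.2,True)[:,:,::-1],alpha=1.6)
cv2.imwrite("pics/p8.png",o[:600])
E
```

```text
now 8.65 [ 5.215e+02 -5.000e-01  1.370e+01] [-180.     -0.    -87.62] F [-1.1  0.7 -1. ] w 47.8
row [ 1.1 -3.   0.7] [-0.   -0.   -0.12] dist 3.0
22.277558482255785
[np.float64(22.3), np.float64(22.3), np.float64(22.3), np.float64(22.3), np.float64(22.2)] [np.float64(22.3), np.float64(22.3), np.float64(22.2)]
```

View pics/p8.png

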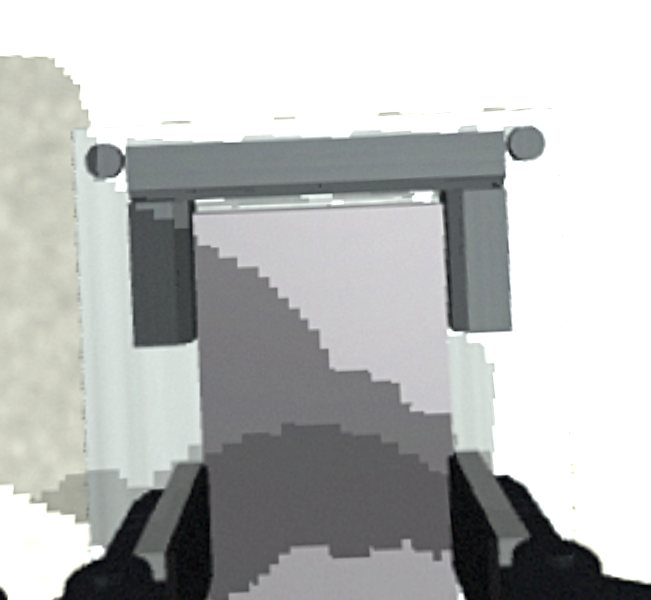

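The plate is level with its top at 22.3 mm, effectively seated. Touching down and letting go.

Request:
arm_command:
  rows:
    - [[0, 0, 0.4, 0, 0, 0], [0, 0, 0.6, 0, 0, 0], [0, 0, 0.6, 0, 0, 0]]

```text
clock: 8.95
eef_pos: [521.6, -0.5, 13.3]
tool_rot: [-3.141, 0.0, -1.529]
force: [-0.8, 0.5, 1.8]
width: 47.9
```

Request:
arm_command:
  rows:
    - [[0, 0, 0, 0, 0, 0], [0, 0, 0, 0, 0, 0], [0, 0, 0, 0, 0, 0], [0, 0, 0, 0, 0, 0], [0, 0, 0, 0, 0, 0], [0, 0, 0, 0, 0, 0], [0, 0, -3, 0, 0, 0], [0, 0, -15, 0, 0, 0], [0, 0, -40, 0, 0, 0], [0, 0, -75, 0, 0, 0], [0, 0, -110, 0, 0, 0], [0, 0, -140, 0, 0, 0], [0, 0, -140, 0, 0, 0], [0, 0, -140, 0, 0, 0]]
  claw: 1

```text
clock: 10.12
eef_pos: [522.8, -0.5, 155.8]
tool_rot: [-3.136, 0.0, -1.529]
force: [-0.9, -0.5, -0.7]
width: 85.0
```

```bash
python3 - <<'E'
from h import *
from cell import *
s=sensors.read_state();mv(409,-283,200,-14,s)
d=get_image("wrist");np.savez("wrist9.npz",**d);cv2.imwrite("pics/w9.png",d["pixels"][:,:,::-1])
w=worldfish(d)
o=cv2.convertScaleAbs(ortho(d,22,525,-1,75,0.3,True)[:,:,::-1],alpha=1.6)
cv2.imwrite("pics/p9.png",o)
fitplate(d,True,22,525,-1,thr=1.04,half=70)
E
```

```text
now 10.1167 [ 5.228e+02 -5.000e-01  1.558e+02] [-1.797e+02  1.000e-02 -8.762e+01] F [-0.9 -0.5 -0.7] w 85.0
row [277.6 125.2 -44.9] [ -0.26  -0.19 -73.62] dist 308.0
p [0.921 1.    1.024 1.031] Traceback (most recent call last):
  File "<stdin>", line 8, in <module>
  File "h.py", line 43, in fitplate
    c=max(cs,key=cv2.contourArea)
ValueError: max() iterable argument is empty
```

View pics/p9.png

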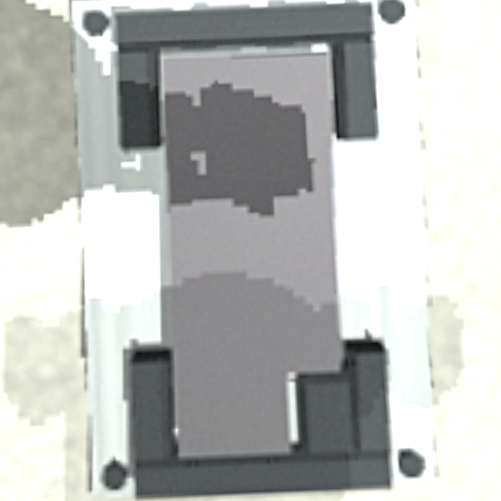

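The plate is seated with its notch on the key and shows no tilt. Next I go over the roller.

Request:
arm_command:
  rows:
    - [[20, 10, -20, 0, 0, -6], [55, 25, -45, 0, 0, -13], [95, 43, -55, 0, 0, -20], [135, 60, -55, 0, 0, -27], [175, 80, -55, 0, 0, -34], [215, 97, -55, 0, 0, -41], [250, 112, -55, 0, 0, -48], [272, 122, -55, 0, 0, -55], [278, 125, -55, 0, 0, -62], [278, 125, -55, 0, 0, -69], [278, 125, -55, 0, 0, -73.5], [278, 125, -55, 0, 0, -73.5], [278, 125, -55, 0, 0, -73.5], [278, 125, -55, 0, 0, -73.5]]

```text
clock: 11.33
eef_pos: [407.7, -283.0, 207.4]
tool_rot: [-3.141, 0.002, -0.248]
force: [0.5, -0.9, -0.9]
width: 85.6
```

```bash
python3 - <<'E'
from h import *
from cell import *
s=sensors.read_state();mv(409,-283,200,-14,s)
d=get_image("wrist");np.savez("wrist10.npz",**d);cv2.imwrite("pics/w10.png",d["pixels"][:,:,::-1])
t=get_image("top");np.savez("top10.npz",**t);cv2.imwrite("pics/t10.png",cv2.convertScaleAbs(ortho(t,22,525,-1,75,0.3,False)[:,:,::-1],alpha=1.6))
w=worldfish(d).reshape(-1,3)
for a,b in((138,148),(78,88),(70,76)):
    m=(w[:,2]>a)&(w[:,2]<b)&(abs(w[:,0]-409)<60)&(abs(w[:,1]+283)<60);p=w[m]
    print(a,m.sum(),p.mean(0).round(1),cv2.minAreaRect(p[:,:2].astype(np.float32)))
o=cv2.convertScaleAbs(ortho(d,143,409,-283,60,0.25,True)[:,:,::-1],alpha=3)
cv2.imwrite("pics/h10.png",o)
E
```

```text
now 11.3333 [ 407.7 -283.   207.4] [-1.7996e+02  9.0000e-02 -1.4220e+01] F [ 0.5 -0.9 -0.9] w 85.6
row [ 1.3 -0.3  7.4] [-0.04  0.09 -0.22] dist 8.0
138 2068 [ 406.9 -284.9  142.5] ((406.5218811035156, -286.15679931640625), (39.57801818847656, 27.818639755249023), 74.74244689941406)
78 1916 [ 411.8 -264.8   83. ] ((406.4912109375, -286.0618591308594), (91.78240203857422, 40.4936637878418), 75.18174743652344)
70 428 [ 407.3 -284.3   72.8] ((407.0020751953125, -284.5101318359375), (88.30563354492188, 63.252689361572266), 75.59638214111328)
```

View pics/w10.png

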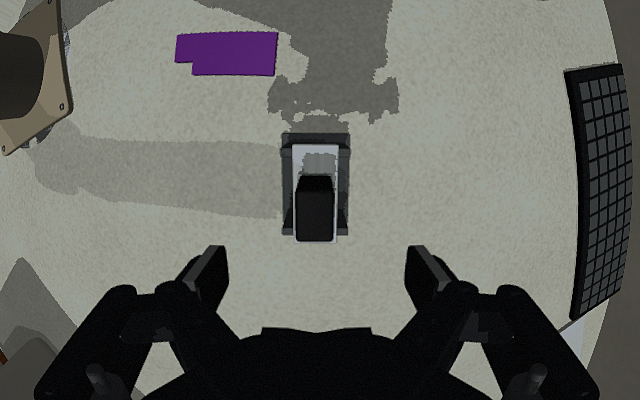

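View pics/h10.png

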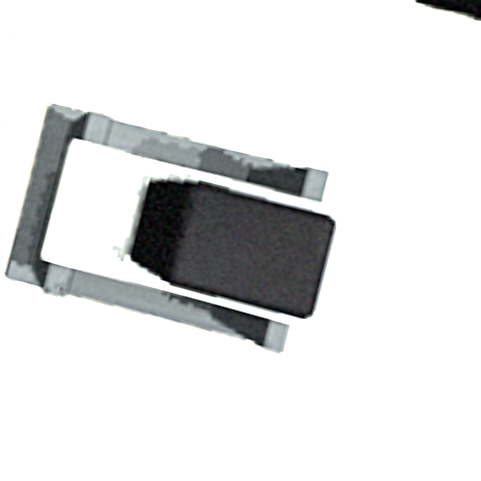

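View pics/t10.png

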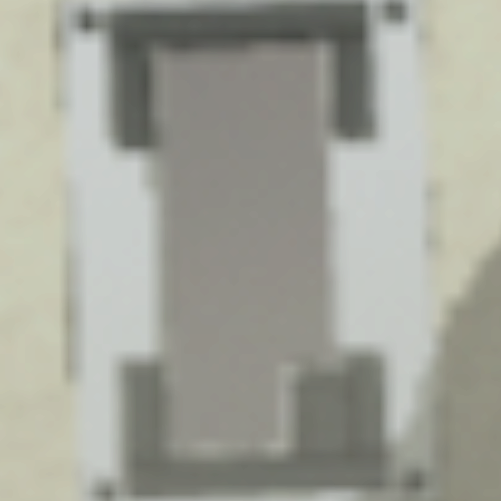

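The handle is at about (406.7,-286), yaw -15°, top at 142.5 mm, which matches the parked height. It sits between the fingers in w10 at (315,210). Descending.

```bash
python3 -c "
from h import *
mv(406.6,-285.8,96,-14.9)"
```

```text
now 11.4333 [ 408.1 -283.1  207.8] [-1.7999e+02  4.0000e-02 -1.4160e+01] F [-0.4  0.3  0.2] w 85.2
row [ -0.7   3.  111.8] [-0.01  0.04  0.74] dist 112.0
```

Request:
arm_command:
  rows:
    - [[-0.3, 1.5, 15, 0, 0, 0.7], [-0.7, 3, 40, 0, 0, 0.7], [-0.7, 3, 65, 0, 0, 0.7], [-0.7, 3, 88, 0, 0, 0.7], [-0.7, 3, 103, 0, 0, 0.7], [-0.7, 3, 110, 0, 0, 0.7], [-0.7, 3, 112, 0, 0, 0.7], [-0.7, 3, 112, 0, 0, 0.7], [-0.7, 3, 112, 0, 0, 0.7]]

```text
clock: 12.18
eef_pos: [407.4, -286.4, 96.9]
tool_rot: [3.141, -0.001, -0.259]
force: [-0.6, -0.9, -0.5]
width: 85.5
```

```bash
python3 - <<'E'
from h import *
from cell import *
mv(406.6,-285.8,96,-14.9)
d=get_image("wrist");cv2.imwrite("pics/w11.png",cv2.convertScaleAbs(d["pixels"][:,:,::-1],alpha=1.6))
E
```

```text
now 12.1833 [ 407.4 -286.4   96.9] [ 1.7997e+02 -8.0000e-02 -1.4820e+01] F [-0.6 -0.9 -0.5] w 85.5
row [-0.9 -0.4  0.9] [ 0.03 -0.08  0.08] dist 1.0
```

View pics/w11.png

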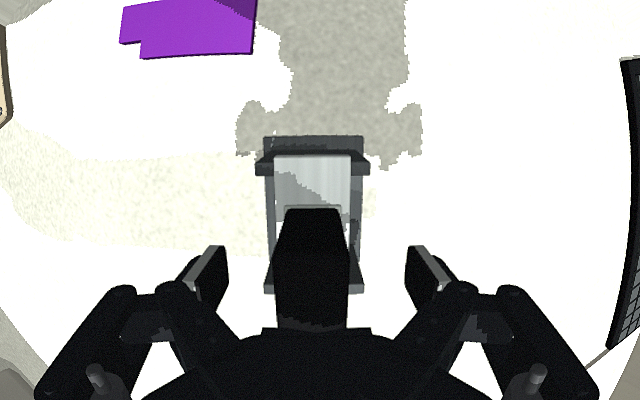

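The handle sits centred between the pads. Closing.

Request:
arm_command:
  rows:
    - [[-0.8, 0, 0, 0, 0, 0], [-0.8, 0, 0, 0, 0, 0], [-0.8, 0, 0, 0, 0, 0], [-0.8, 0, 0, 0, 0, 0], [-0.8, 0, 0, 0, 0, 0], [-0.8, 0, 0, 0, 0, 0], [-0.8, 0, 0, 0, 0, 0], [-0.8, 0, 0, 0, 0, 0], [-0.8, 0, 0, 0, 0, 0], [-0.8, 0, 0, 0, 0, 0], [-0.8, 0, 0, 0, 0, 0], [-0.8, 0, 0, 0, 0, 0]]
  claw: -1

```text
clock: 13.23
eef_pos: [405.8, -286.1, 96.5]
tool_rot: [3.141, 0.0, -0.259]
force: [-1.4, 1.0, 5.0]
width: 27.0
```

Request:
arm_command:
  rows:
    - [[0, 0, -5, 0, 0, 0], [0, 0, -20, 0, 0, 0], [0, 0, -45, 0, 0, 0], [0, 0, -75, 0, 0, 0], [0, 0, -95, 0, 0, 0], [0, 0, -105, 0, 0, 0], [0, 0, -105, 0, 0, 0], [0, 0, -105, 0, 0, 0], [0, 0, -105, 0, 0, 0]]

```text
clock: 13.98
eef_pos: [404.8, -285.5, 199.7]
tool_rot: [-3.141, 0.003, -0.259]
force: [0.0, -0.6, -3.5]
width: 27.3
```

```bash
python3 - <<'E'
from h import *
from cell import *
s=sensors.read_state();print(s["qpos"]);mv(482,-3,170,2.4,s)
for n in ("wrist","side"):
    d=get_image(n);np.savez(n+"12.npz",**d);cv2.imwrite(f"pics/{n}12.png",cv2.convertScaleAbs(d["pixels"][:,:,::-1],alpha=1.6))
w=worldfish(load("wrist12.npz"))
m=(abs(w[...,0]-407)<60)&(abs(w[...,1]+286)<60)&(w[...,2]>165)
print(np.histogram(w[m][:,2],bins=range(165,260,5)))
E
```

```text
[ 0.75925208  0.46620274 -0.28529234  1.96787209  0.18931306  0.73588354
  0.10280609]
now 13.9833 [ 404.8 -285.5  199.7] [-1.7995e+02  1.7000e-01 -1.4820e+01] F [ 0.  -0.6 -3.5] w 27.3
row [   2.4 -292.8   29.9] [ -0.08   0.16 -17.22] dist 294.0
(array([   0,    0,   10,  282, 4113,  200,  177,  185,  344,  410,  436,
        501,  543,  480,  798, 1614, 6084, 2172]), array([165, 170, 175, 180, 185, 190, 195, 200, 205, 210, 215, 220, 225,
       230, 235, 240, 245, 250, 255]))
```

View pics/wrist12.png

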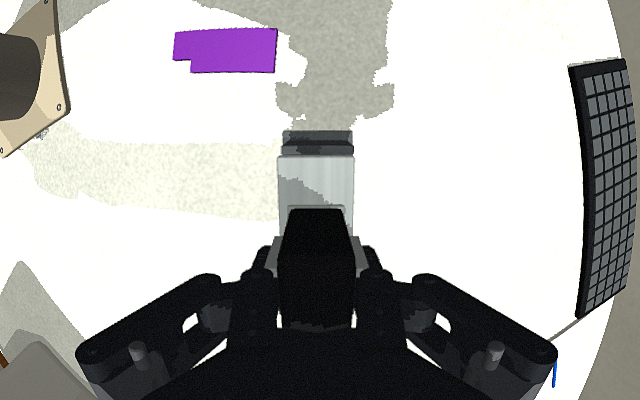

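View pics/side12.png

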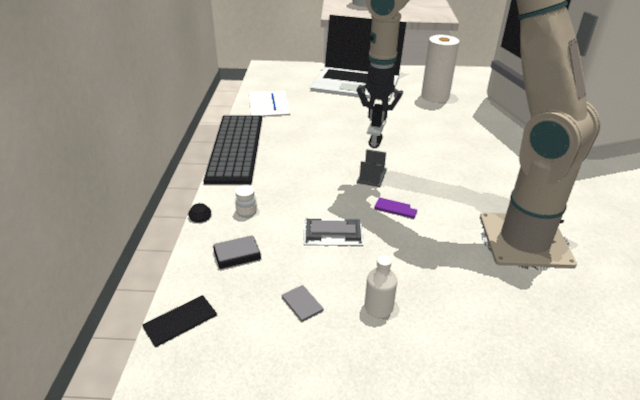

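```bash
python3 - <<'E'
from h import *
mv(486.3,-2,128,2.4)
E
```

```text
now 14.0833 [ 405.  -285.4  199.6] [-1.7994e+02  1.7000e-01 -1.4820e+01] F [-0.5 -0.2 -3.2] w 27.3
row [   6.4 -294.7   71.9] [ -0.09   0.16 -17.22] dist 303.0
```

Request:
arm_command:
  rows:
    - [[0, -15, 0, 0, 0, -2], [2, -45, 0, 0, 0, -5], [3, -80, 0, 0, 0, -9], [4, -120, 0, 0, 0, -13], [5, -160, 0, 0, 0, -17.2], [6, -200, 10, 0, 0, -17.2], [6.4, -240, 25, 0, 0, -17.2], [6.4, -270, 45, 0, 0, -17.2], [6.4, -287, 60, 0, 0, -17.2], [6.4, -295, 70, 0, 0, -17.2], [6.4, -295, 72, 0, 0, -17.2], [6.4, -295, 72, 0, 0, -17.2], [6.4, -295, 72, 0, 0, -17.2], [6.4, -295, 72, 0, 0, -17.2]]

```text
clock: 15.25
eef_pos: [487.7, -4.3, 129.7]
tool_rot: [3.141, -0.001, 0.039]
force: [0.5, -1.4, -3.5]
width: 27.3
```

```bash
python3 - <<'E'
from h import *
from cell import *
s=sensors.read_state();mv(486.3,-2,106,2.4,s)
for n in ("wrist","side"):
    d=get_image(n);np.savez(n+"13.npz",**d);
    if n=="side":crop(d,270,150,400,260,6,"pics/side13.png")
    else: cv2.imwrite(f"pics/{n}13.png",cv2.convertScaleAbs(d["pixels"][:,:,::-1],alpha=1.6))
E
```

```text
now 15.25 [487.7  -4.3 129.7] [ 1.7994e+02 -4.0000e-02  2.2200e+00] F [ 0.5 -1.4 -3.5] w 27.3
row [-1.4 -2.4 23.7] [ 0.06 -0.04 -0.18] dist 24.0
```

View pics/wrist13.png

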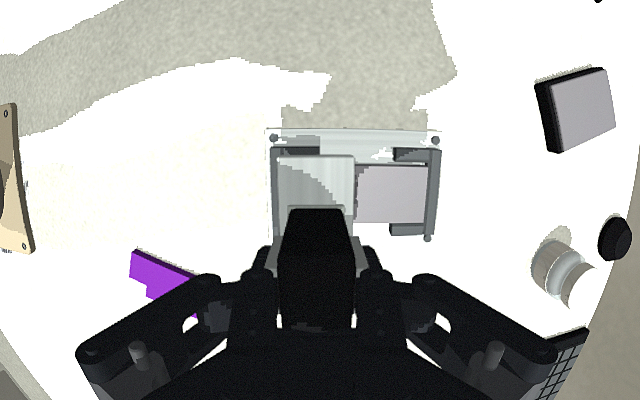

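View pics/side13.png

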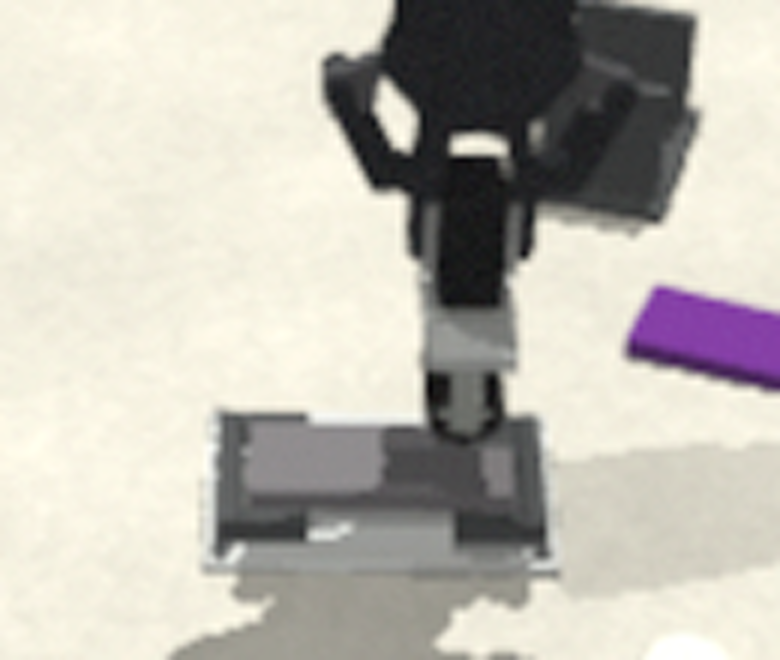

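Request:
arm_command:
  rows:
    - [[-1, -1.5, 6, 0, 0, 0], [-1.4, -2.4, 13, 0, 0, 0], [-1.4, -2.4, 18, 0, 0, 0], [-1.4, -2.4, 21, 0, 0, 0], [-1.4, -2.4, 22, 0, 0, 0], [-1.4, -2.4, 22, 0, 0, 0], [-1.4, -2.4, 22, 0, 0, 0]]

```text
clock: 15.93
eef_pos: [486.1, -0.0, 107.0]
tool_rot: [-3.142, 0.0, 0.042]
force: [-0.4, -0.3, -3.8]
width: 27.0
```

```bash
python3 - <<'E'
from h import *
mv(486.3,-2,98.5,2.4)
E
```

```text
now 15.9333 [486.1  -0.  107. ] [-180.      0.      2.39] F [-0.4 -0.3 -3.8] w 27.0
row [0.1 2.  8.5] [-0.    0.   -0.01] dist 9.0
```

Request:
arm_command:
  rows:
    - [[0, 1, 1, 0, 0, 0], [0, 1.5, 2, 0, 0, 0], [0, 1.5, 3, 0, 0, 0], [0, 1.5, 4, 0, 0, 0], [0, 1.5, 5, 0, 0, 0], [0, 1.5, 5.5, 0, 0, 0], [0, 1.5, 5.5, 0, 0, 0], [0, 1.5, 5.5, 0, 0, 0]]

```text
clock: 16.6
eef_pos: [486.6, -1.8, 101.9]
tool_rot: [3.141, -0.001, 0.041]
force: [-0.7, -1.4, 1.8]
width: 27.4
```

```bash
python3 - <<'E'
from h import *
mv(486.3,-2,98.5,2.4)
E
```

```text
now 16.6 [486.6  -1.8 101.9] [ 1.7998e+02 -5.0000e-02  2.3700e+00] F [-0.7 -1.4  1.8] w 27.4
row [-0.3  0.2  3.4] [ 0.02 -0.05 -0.03] dist 3.0
```

Contact is 5.3 N, so 2.6 mm sunk, which agrees with the geometry. Pressing to half-way.

Request:
arm_command:
  rows:
    - [[0, 0, 1, 0, 0, 0], [0, 0, 2, 0, 0, 0], [0, 0, 3, 0, 0, 0], [0, 0, 3.4, 0, 0, 0], [0, 0, 3.4, 0, 0, 0], [0, 0, 3.4, 0, 0, 0]]

```text
clock: 17.1
eef_pos: [486.4, -1.7, 98.4]
tool_rot: [3.141, -0.001, 0.041]
force: [0.4, -1.5, 6.4]
width: 27.2
```

```bash
python3 - <<'E'
from h import *
mv(568.3,1.4,98.5,2.4)
E
```

```text
now 17.1 [486.4  -1.7  98.4] [ 1.7999e+02 -3.0000e-02  2.3800e+00] F [ 0.4 -1.5  6.4] w 27.2
row [82.   0.3 -0.1] [ 0.01 -0.03 -0.02] dist 82.0
```

Request:
arm_command:
  rows:
    - [[1, 0, -0.4, 0, 0, 0], [3, 0, -0.6, 0, 0, 0], [5, 0, -0.6, 0, 0, 0], [7, 0, -0.6, 0, 0, 0], [9, 0, -0.6, 0, 0, 0], [11, 0, -0.6, 0, 0, 0], [13, 0, -0.6, 0, 0, 0], [14, 0, -0.6, 0, 0, 0]]

```text
clock: 17.77
eef_pos: [500.4, -1.1, 98.9]
tool_rot: [3.141, -0.0, 0.041]
force: [0.0, -1.0, 4.4]
width: 27.4
```

```bash
python3 - <<'E'
from h import *
mv(568.3,1.4,98.5,2.4)
E
```

```text
now 17.7667 [500.4  -1.1  98.9] [ 1.7999e+02 -2.0000e-02  2.3800e+00] F [ 0.  -1.   4.4] w 27.4
row [67.9  0.3  0.4] [ 0.01 -0.02 -0.02] dist 68.0
```

Force is about 7.9 N, near half-sunk. Rolling on through the middle.

Request:
arm_command:
  rows:
    - [[1, 0, 0, 0, 0, 0], [3, 0, 0, 0, 0, 0], [5, 0, 0, 0, 0, 0], [7, 0, 0, 0, 0, 0], [9, 0, 0, 0, 0, 0], [11, 0, 0, 0, 0, 0], [13, 0, 0, 0, 0, 0], [15, 0, 0, 0, 0, 0], [17, 0, 0, 0, 0, 0], [19, 0, 0, 0, 0, 0], [21, 0, 0, 0, 0, 0], [23, 0, 0, 0, 0, 0], [25, 0, 0, 0, 0, 0], [27, 0, 0, 0, 0, 0], [29, 0, 0, 0, 0, 0], [30, 0, 0, 0, 0, 0]]

```text
clock: 19.1
eef_pos: [530.5, 0.3, 99.0]
tool_rot: [3.142, -0.001, 0.042]
force: [-0.6, -2.3, 5.1]
width: 27.6
```

```bash
python3 - <<'E'
from h import *
from cell import *
mv(568.3,1.4,98.5,2.4)
d=get_image("side");crop(d,270,150,400,260,6,"pics/side14.png")
E
```

```text
now 19.1 [5.305e+02 3.000e-01 9.900e+01] [ 1.80e+02 -3.00e-02  2.38e+00] F [-0.6 -2.3  5.1] w 27.6
row [37.8  0.4  0.5] [ 0.   -0.03 -0.02] dist 38.0
```

View pics/side14.png

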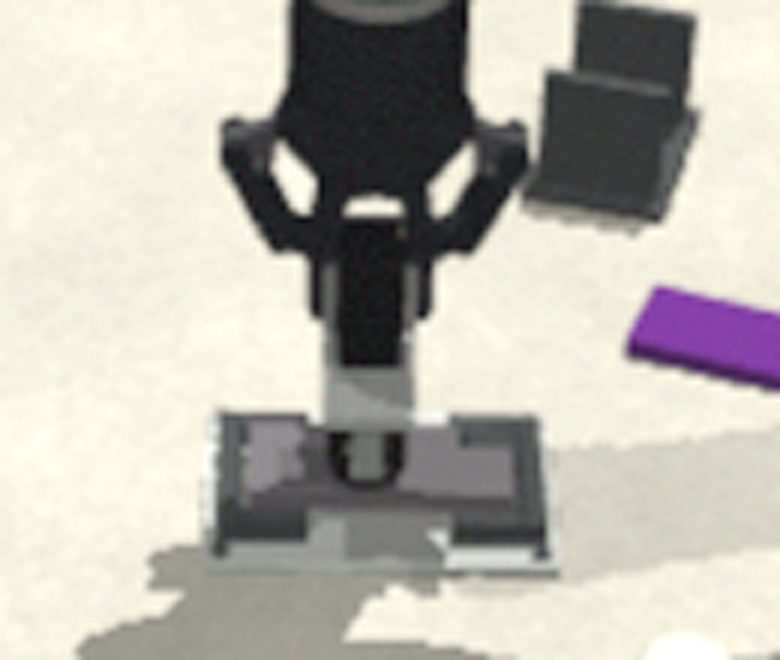

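Request:
arm_command:
  rows:
    - [[1, 0, 0, 0, 0, 0], [3, 0, 0, 0, 0, 0], [5, 0, 0, 0, 0, 0], [7, 0, 0, 0, 0, 0], [9, 0, 0, 0, 0, 0], [11, 0, 0, 0, 0, 0], [13, 0, 0, 0, 0, 0], [15, 0, 0, 0, 0, 0], [17, 0, 0, 0, 0, 0], [19, 0, 0, 0, 0, 0], [21, 0, 0, 0, 0, 0], [23, 0, 0, 0, 0, 0], [25, 0, 0, 0, 0, 0], [27, 0, 0, 0, 0, 0], [29, 0, 0, 0, 0, 0], [31, 0, 0, 0, 0, 0], [33, 0, 0, 0, 0, 0], [35, 0, 0, 0, 0, 0], [37, 0, 0, 0, 0, 0], [38, 0, 0, 0, 0, 0]]

```text
clock: 20.82
eef_pos: [568.5, 1.9, 98.9]
tool_rot: [-3.141, -0.001, 0.042]
force: [-0.2, -0.4, 6.0]
width: 27.3
```

```bash
python3 - <<'E'
from h import *
from cell import *
mv(568.3,1.4,98.5,2.4)
d=get_image("side");crop(d,270,150,400,260,6,"pics/side15.png")
E
```

```text
now 20.8167 [568.5   1.9  98.9] [-1.7999e+02 -3.0000e-02  2.3900e+00] F [-0.2 -0.4  6. ] w 27.3
row [-0.2  0.5  0.4] [-0.01 -0.03 -0.01] dist 1.0
```

View pics/side15.png

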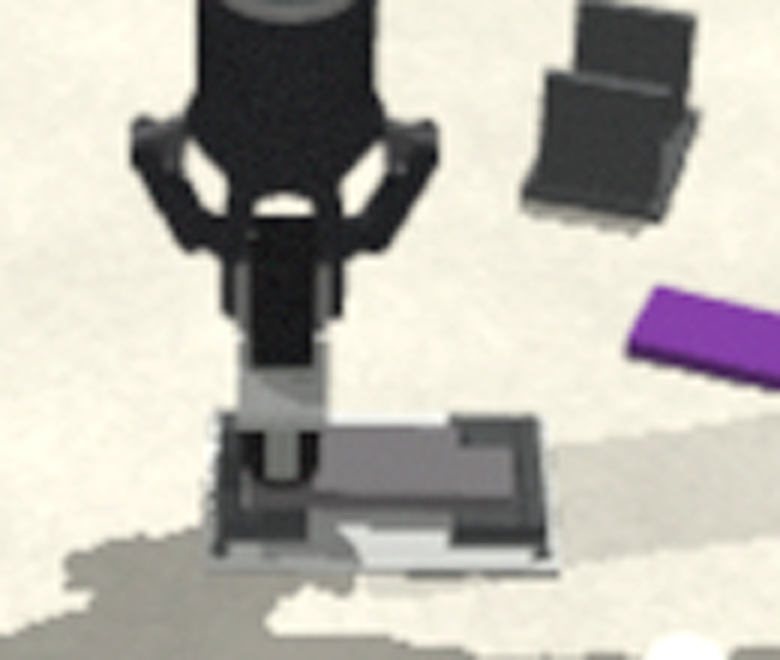

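The wheel is at the plain end and pressure is still about half the spring travel. Lifting off.

Request:
arm_command:
  rows:
    - [[0, 0, -4, 0, 0, 0], [0, 0, -10, 0, 0, 0], [0, 0, -25, 0, 0, 0], [0, 0, -50, 0, 0, 0], [0, 0, -80, 0, 0, 0], [0, 0, -100, 0, 0, 0], [0, 0, -100, 0, 0, 0], [0, 0, -100, 0, 0, 0]]

```text
clock: 21.53
eef_pos: [567.8, 2.0, 199.0]
tool_rot: [-3.141, -0.001, 0.042]
force: [0.4, -0.8, -4.2]
width: 26.6
```

```bash
python3 - <<'E'
from h import *
mv(405.6,-286,199,-14.8)
E
```

```text
now 21.5333 [567.8   2.  199. ] [-1.7998e+02 -3.0000e-02  2.3900e+00] F [ 0.4 -0.8 -4.2] w 26.6
row [-1.741e+02  2.810e+02 -1.000e-01] [-0.02 -0.03 17.19] dist 331.0
```

Request:
arm_command:
  rows:
    - [[-9, 14, 0, 0, 0, 1], [-26, 42, 0, 0, 0, 4], [-44, 70, 0, 0, 0, 7], [-61, 98, 0, 0, 0, 10], [-78, 126, 0, 0, 0, 13], [-95, 154, 0, 0, 0, 16], [-113, 182, 0, 0, 0, 17.2], [-130, 210, 0, 0, 0, 17.2], [-147, 238, 0, 0, 0, 17.2], [-163, 263, 0, 0, 0, 17.2], [-171, 276, 0, 0, 0, 17.2], [-174, 281, 0, 0, 0, 17.2], [-174, 281, 0, 0, 0, 17.2], [-174, 281, 0, 0, 0, 17.2], [-174, 281, 0, 0, 0, 17.2]]

```text
clock: 22.78
eef_pos: [406.6, -284.2, 198.3]
tool_rot: [-3.14, 0.001, -0.256]
force: [0.8, 0.6, -3.9]
width: 27.3
```

```bash
python3 - <<'E'
from h import *
from cell import *
d=get_image("wrist");cv2.imwrite("pics/w16.png",cv2.convertScaleAbs(d["pixels"][:,:,::-1],alpha=1.6))
mv(405.8,-286,106,-14.8)
E
```

```text
now 22.8333 [ 406.8 -284.3  198.5] [-1.7993e+02  2.0000e-02 -1.4650e+01] F [ 0.4  0.4 -3.7] w 27.5
row [-0.5  2.  92.5] [-0.07  0.02  0.15] dist 92.0
```

View pics/w16.png

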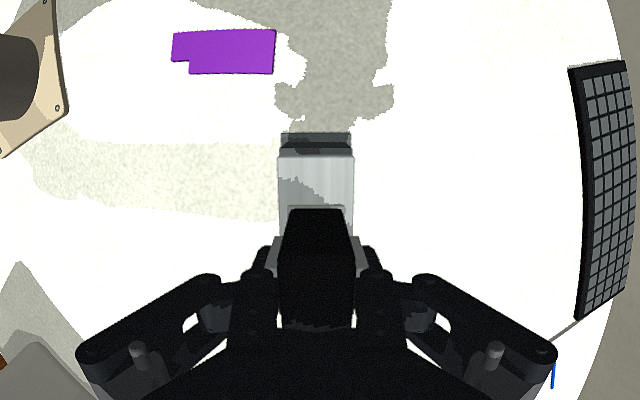

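The view matches the one taken just after lifting the roller. Lowering it onto the stand.

Request:
arm_command:
  rows:
    - [[-0.5, 2, 8, 0, 0, 0], [-0.5, 2, 25, 0, 0, 0], [-0.5, 2, 45, 0, 0, 0], [-0.5, 2, 65, 0, 0, 0], [-0.5, 2, 80, 0, 0, 0], [-0.5, 2, 90, 0, 0, 0], [-0.5, 2, 96, 0, 0, 0], [-0.5, 2, 98, 0, 0, 0], [-0.5, 2, 98, 0, 0, 0], [-0.5, 2, 98, 0, 0, 0]]

```text
clock: 23.67
eef_pos: [405.5, -288.2, 101.4]
tool_rot: [3.141, -0.001, -0.259]
force: [0.1, 0.6, -3.7]
width: 27.4
```

```bash
python3 - <<'E'
from h import *
mv(405.8,-286,96.5,-14.8)
E
```

```text
now 23.6667 [ 405.5 -288.2  101.4] [ 1.7998e+02 -7.0000e-02 -1.4810e+01] F [ 0.1  0.6 -3.7] w 27.4
row [-0.2 -2.2  4.9] [ 0.02 -0.07 -0.01] dist 5.0
```

Request:
arm_command:
  rows:
    - [[0, -1, 1.5, 0, 0, 0], [0, -1.5, 3, 0, 0, 0], [0, -1.5, 4, 0, 0, 0], [0, -1.5, 4.7, 0, 0, 0], [0, -1.5, 4.7, 0, 0, 0], [0, -1.5, 4.7, 0, 0, 0]]

```text
clock: 24.17
eef_pos: [405.4, -286.6, 96.5]
tool_rot: [3.141, -0.0, -0.259]
force: [-0.7, 0.9, 0.6]
width: 27.7
```

```bash
python3 - <<'E'
from h import *
mv(405.8,-286,96.5,-14.8)
E
```

```text
now 24.1667 [ 405.4 -286.6   96.5] [ 1.7999e+02 -3.0000e-02 -1.4820e+01] F [-0.7  0.9  0.6] w 27.7
row [ 0.2 -0.6 -0. ] [ 0.01 -0.03 -0.02] dist 1.0
```

The stand is carrying it (force went from -3.7 to +0.6 N). Letting go and rising.

Request:
arm_command:
  rows:
    - [[0, 0, 0, 0, 0, 0], [0, 0, 0, 0, 0, 0], [0, 0, 0, 0, 0, 0], [0, 0, 0, 0, 0, 0], [0, 0, 0, 0, 0, 0], [0, 0, 0, 0, 0, 0], [0, 0, 0, 0, 0, 0], [0, 0, -10, 0, 0, 0], [0, 0, -30, 0, 0, 0], [0, 0, -60, 0, 0, 0], [0, 0, -90, 0, 0, 0], [0, 0, -110, 0, 0, 0], [0, 0, -110, 0, 0, 0], [0, 0, -110, 0, 0, 0]]
  claw: 1

```text
clock: 25.33
eef_pos: [405.9, -287.0, 207.8]
tool_rot: [3.14, -0.003, -0.259]
force: [0.2, 0.7, -0.4]
width: 85.1
```

```bash
python3 - <<'E'
from h import *
from cell import *
s=sensors.read_state();print(s["eef_pos"],s["width"],s["force"])
d=get_image("wrist");cv2.imwrite("pics/w17.png",d["pixels"][:,:,::-1])
w=worldfish(d).reshape(-1,3)
for a,b in((138,148),(78,88)):
    m=(w[:,2]>a)&(w[:,2]<b)&(abs(w[:,0]-409)<60)&(abs(w[:,1]+283)<60);p=w[m]
    print(a,m.sum(),np.median(p,0).round(1),cv2.minAreaRect(p[:,:2].astype(np.float32)))
t=get_image("top");np.savez("top17.npz",**t)
w=world(t).reshape(-1,3)
m=(w[:,2]>130)&(w[:,2]<150)&(abs(w[:,0]-409)<60)&(abs(w[:,1]+283)<60);print(m.sum())
cv2.imwrite("pics/t17.png",cv2.convertScaleAbs(ortho(t,22,525,-1,75,0.3,False)[:,:,::-1],alpha=1.6))
w=world(t);q=w[(abs(w[...,0]-525)<45)&(abs(w[...,1])<18)]
A=np.c_[q[:,:2],np.ones(len(q))];print("plate plane",np.linalg.lstsq(A,q[:,2],rcond=None)[0],np.median(q[:,2]))
t0=load("top0.npz");df=cv2.absdiff(t["pixels"],t0["pixels"]).max(2);
cv2.imwrite("pics/full17.png",cv2.convertScaleAbs(t["pixels"][:,:,::-1],alpha=1.6))
E
```

```text
[ 405.88021975 -287.02120333  207.77048497] 85.09800583028071 [ 0.15716329  0.70477559 -0.4360752 ]
138 2094 [ 406.6 -285.5  142.6] ((406.2290954589844, -286.6399841308594), (39.817359924316406, 27.62495994567871), 75.55125427246094)
78 1900 [ 412.5 -260.    82.8] ((406.0713806152344, -286.8721008300781), (91.208984375, 40.44218826293945), 74.67939758300781)
166
plate plane [ 0.01630669  0.02140994 12.85992876] 21.510702496536396
```

View pics/w17.png

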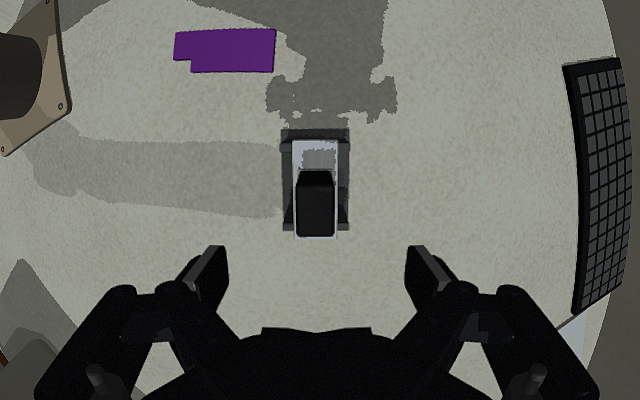

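View pics/t17.png

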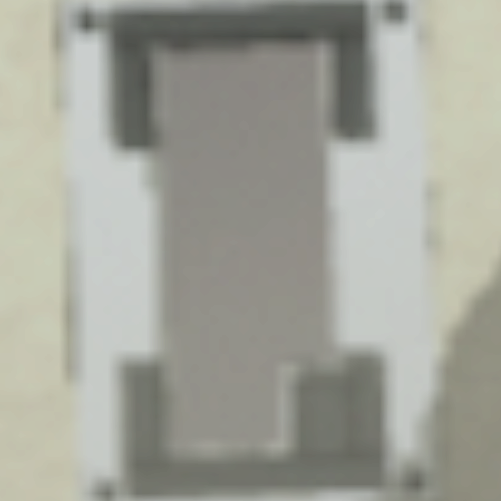

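View pics/full17.png

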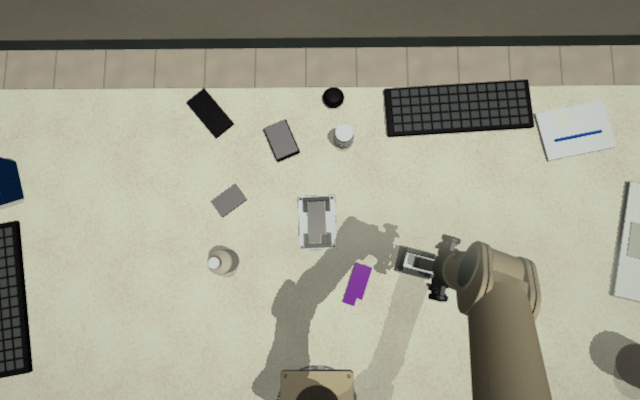

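```bash
python3 - <<'E'
from h import *
from cell import *
for n in("top10","top17"):
    w=world(load(n+".npz"));q=w[(abs(w[...,0]-523)<45)&(abs(w[...,1]+2)<11)&(w[...,2]>19)&(w[...,2]<25)]
    A=np.c_[q[:,:2],np.ones(len(q))];print(len(q),np.linalg.lstsq(A,q[:,2],rcond=None)[0],np.median(q[:,2]))
order.finish_job()
E
```

```text
162 [2.71404383e-03 1.07502660e-02 2.05031722e+01] 21.847198051860346
183 [ 1.29167580e-03 -1.71640518e-02  2.10971860e+01] 21.54351309867866
the job is handed in; nothing more can be done
```

The job is handed in: plate set and rolled down, roller back on its stand. I got no verdict, so the checks below are my own measurements.

**What I did**
- **Plate:** I lowered it into the nest while gripped, with its notch on the key, then let go. It read level just before release, top at about 22.3 mm.
- **Rolling:** I rolled from about 36 mm on the notched side of the middle to about 46 mm past the middle on the plain side. Downward force at the stops was about 8–10 N; on the spring that is roughly 6–8 mm sunk, against a 12 mm stop. Height put it nearer 6 mm.
- **Roller:** I hung it back on the stand, opened the gripper and raised the arm clear at about 25 s.

**Last checks**
- **Roller:** the handle is within about 1 mm of where it started and its top is at the same height. It looks upright.
- **Plate:** the top camera shows it in the nest with its notch on the key, top at about 21.5–21.8 mm.
- **Bystanders:** the spare plate, bottle, sample box and jar look unmoved in the final top view. I compared them by eye and did not measure them.

**Disagreements**
- **Cameras:** the top and wrist cameras differed by 1.5–2 mm in absolute position, so I aligned the plate to the nest within a single wrist image.
- **Plate tilt:** my first plane fit from the top camera gave about 0.02–0.03 rad, close to the 0.03 limit. A tighter fit still gave up to 0.017 rad across the plate, and the sign flipped between pictures, so I took it as depth noise.

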